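Seat two spacers by length, then hold a rocker lever level over its setting fixture

ROBOT

A 7-joint arm with a two-finger parallel gripper is mounted at the origin on a cart in front of the work surface, level with it; the furniture and walls round the work are solid. World frame = base frame: x ahead of the robot, y to its left, z up, the work surface at z = 0. Lengths are in m, angles in degrees, forces in N, time in s.
With the tool pointing down it reaches from about 0.425 to 0.825 m from the base axis. Payload 3.6 kg.
Tool frame: the origin (TCP) lies at the very end of the fingers, on their centre line; the grasp point (between the pads) lies 19 mm behind it (grasp_offset is the distance from the TCP to the grasp point, in m); z points along the fingers, x is the direction in which the jaws open and shut, and the axes are right-handed (so a half turn about z gives the same grasp; the last joint's range is limited). The gripper opens to 93 mm and grips with 3 to 60 N. Pads are 15 mm wide; open, the fingers measure 128 mm over their backs; the gripper's body (75 mm by 188 mm) begins 65 mm behind the grasp point.
Start: joints at [-71.419, 35.231, -0.722, 81.555, 0.464, 63.22, -2.315], TCP at [0.223, 0.61, 0.219] pointing down, gripper open.
Joint ranges: [-178.69, 178.69], [-17.37, 117.87], [-77.05, 75.6], [15.02, 138.74], [-78.02, 258.01], [0.78, 113.62], [-162.83, 162.83]. Speed limits (degrees/s): [159.86, 159.86, 180, 180, 180, 180, 180].

INTERFACE

Orientations are given as [roll, pitch, yaw] about the fixed x, y, z axes, in that order (R = Rz(yaw) Ry(pitch) Rx(roll)).
In Python, from plant import observe, snapshot, camera_info, sign_off, grasp_offset gives the robot as it stands.
- The arm moves only by the tool jog_arm, never from a script. Its argument "motion" is a list of rows, each a list of 3 entries, a list of its own where there are three numbers: the finger opening in mm, from 0 to 93, then the shift along the tool's x, y, z in mm, then the turn, a rotation vector about the tool's x, y, z in degrees. In form: [[claw, [x, y, z], [rx, ry, rz]], ...]. A call has 1 to 8 rows; each row is the pose to reach, as a shift and turn from the pose commanded when the call began, along the tool's axes at that moment; what a row does not reach only later rows make up. A row lasts 1/12 s, in which the tool goes at most 41.7 mm and 7.16 degrees, less where a joint would pass 70% of its speed; a pose out of reach is approached as far as the arm can. A call with a gripper value outside its range is refused whole. The fingers move at their own pace and stop on an object; "force" is the grip in N (left out, the last holds). Time passes only in rows, so rows that repeat a pose let the fingers close. It gives the time, the measured TCP pose, the force and the opening at its end, in the units of the state.
- observe(): the state, without advancing time (a new reading comes with each control period).
- snapshot(name): name is "scene" or "top" or "wrist"; returns the picture (480x640x3 uint8, red, green, blue); there is no depth.
- camera_info(name): a dict with "camera_matrix" (3x3 intrinsics, pixels), "cam_to_world" (4x4, takes a point from camera to world coordinates); the wrist camera has in their place "T_tool_cam" (4x4, takes a point from camera to tool coordinates, whose origin is the TCP and whose axes are the tool frame's). Camera axes: x right, y down, z forward; pixel columns grow to the right and rows downward; lengths in m; the calibration is good to about 2 mm. A picture is of the moment at which its call begins: read the wrist's pose just before it. camera_info takes no time and is no camera call.
- sign_off(): hands the job in, once; it reports no verdict.
The state is a dict: "clock": time; "joints": joint angles; "qvel": joint speeds; "joint_torque": joint torques, N m; "position": TCP position; "tcp_rot": TCP orientation; "wrist_force": force on the tool from outside, world axes, zero at the start; "ft_torque": the same for the moment, N m; "width": opening from 0.0 (shut) to 1.0 (fully open).
Only numpy, scipy, OpenCV 4.12 (cv2) and the standard library are available. Lean on these libraries where they do the work, as an engineer would, in place of code of your own. Each camera call takes 0.05 s, during which the arm holds its last target.

TASK

Sort the two loose brass spacers by length: stand the tall one in the empty pocket of the fixture's low step and the short one in the empty pocket of its high step, each beside its match. Then lift the cast lever by its balance point (yellow band) and hold it level and still over the fixture, turned so that the hub is over the row of short spacers and the yoke over the row of tall ones, about 4 cm clear above the spacer tops. Finish while still holding it there, and leave the other parts on the bench as they lie.

Things in the scene. Friction and masses are not known exactly. Their poses are not given: they have to be found in the camera images.
- fixture: Blue stepped block fixed to the bench, 184 x 84 mm. Origin: centre of its underside; long axis x. Low step (14 mm high) at +x, high step (29 mm) at -x, step face at x = 16 mm. Each step has a row of two places at y = +24 and -24 mm: at y = -24 mm a fixed seated spacer (tall at x = 68, short at x = -68 mm), at y = +24 mm an empty pocket. Seated spacer tops are flush, 54 mm above the bench.
- tall_pocket (a point): Centre of the floor of the empty pocket in the low step (9 mm above the bench). Pocket 34 mm across, 5 mm deep, slightly chamfered. For the tall spacer. Axes as the fixture.
- short_pocket (a point): Centre of the floor of the empty pocket in the high step (24 mm above the bench). Pocket 34 mm across, 5 mm deep, slightly chamfered. For the short spacer. Axes as the fixture.
- tall_row (a point): Point midway between the two tall spacer places, at the height of the spacer tops (54 mm above the bench).
- short_row (a point): Point midway between the two short spacer places, at the height of the spacer tops (54 mm above the bench).
- tall_spacer: Loose brass spacer with a dark bore, standing upright, 28 mm diameter, 45 mm tall. Origin: centre of its underside; z up its axis. About 0.12 kg.
- short_spacer: Loose brass spacer with a dark bore, standing upright, 28 mm diameter, 30 mm tall. Origin: centre of its underside; z up its axis. About 0.08 kg.
- lever: Dark cast lever lying flat, 167 mm long, 0.35 to 0.7 kg. Origin: under its balance point, level with its underside; x along the arm from hub to yoke, z up. Heavy hub (44 mm dia, 34 high) at x = -45.5 mm; yoke at x = 90.5 mm: cross-bar 66 mm wide on two feet (18 mm dia, y = +-24). Arm 14 mm wide, from 16 to 30 mm above the underside. A yellow band 10 mm wide marks the balance point.
- lever_hub (a point): Centre of the hub's underside, on the lever.
- lever_yoke (a point): Midway between the undersides of the yoke's two feet, on the lever.
- nozzle_holder: Bystander: injector nozzle holder lying on the bench, 22 x 105 x 24 mm, long in its y. Origin: centre of its underside.
- marker: Bystander: white marker pen with a blue cap lying on the bench, 15 x 127 x 15 mm, long in its y. Origin: centre of its underside.
- seat_1: Bystander: small dark valve seat, 26 mm diameter, 14 mm high. Origin: centre of its underside.
- tappet_1: Bystander: pale roller tappet, 41 x 30 x 34 mm. Origin: centre of its underside.
- bench_vice: Obstacle, fixed: the vice at the bench's front edge left of the work, with a grey injection pump clamped in it. Vice and pump reach from x = 0.14 to 0.67 m and y = -0.16 to 0.08 m in the robot's frame; the pump, at x 0.29 to 0.42, stands up to 0.37 m above the bench, the vice jaws behind it (to x = 0.55) up to 0.22 m, the rest 0.10 m.
Not all that is in view belongs to the job. Leave any green look-alike of the tall_spacer alone.

How it is judged:
By the outcome, as a careful person would: the job done as asked, in the order asked, and still so for the second after the job is handed in, while the arm keeps its last pose, push and grip.
It also fails if it takes over 72 s, if anything falls off the work surface, if the arm or the gripper's body presses on something with over 40 N, if the wrist force passes 120 N, or if a joint passes its speed limit or range.

## Working session

There is one attempt and no reset: what is moved stays moved. The work goes in short steps, Python scripts to look and compute and a tool call to move; the robot and the scene stay as the last step left them, time stands still between calls to the robot, and variables do not carry over. Pictures are saved under pics/ and viewed, and the job is handed in when it is done.

Besides the shell and the picture viewer there is one more tool, called in YAML: its name, and indented under it one key for each argument. jog_arm: Moves the arm, as the interface text tells. Its arguments: {"type":"object","properties":{"motion":{"type":"array","items":{"type":"array"}},"force":{"type":"number"}},"required":["motion"]}

```bash
ls; mkdir -p pics
python3 - <<'E'
from plant import *
import cv2,numpy as np
np.set_printoptions(precision=4,suppress=True)
print(observe()); print(grasp_offset)
for n in ["scene","top"]:
    cv2.imwrite(f"pics/{n}0.png",snapshot(n)[:,:,::-1]); print(n,camera_info(n))
print(camera_info("wrist"))
E
```

```text
pics
{'clock': 0.0, 'joints': array([-71.4193,  35.289 ,  -0.7212,  81.6388,   0.466 ,  63.2207,
        -2.3138]), 'qvel': array([ 0.0246,  0.0388, -0.0619,  0.0028, -0.0156, -0.0475,  0.0068]), 'joint_torque': array([  0.0002, -45.894 ,   0.209 , -16.5745,  -0.061 ,   0.0206,
         0.0002]), 'position': array([0.2231, 0.6097, 0.2175]), 'tcp_rot': array([179.9953,   0.1455,  69.9051]), 'wrist_force': array([-0.0614, -0.6844, -0.1111]), 'ft_torque': array([-0.0712,  0.0154, -0.0093]), 'width': 0.9975159622334914}
0.0188
scene {'camera_matrix': array([[556.8126,   0.    , 312.7648],
       [  0.    , 556.8126, 246.2224],
       [  0.    ,   0.    ,   1.    ]]), 'cam_to_world': array([[ 0.801 , -0.3538,  0.4829,  0.0727],
       [-0.5983, -0.4996,  0.6264, -0.9189],
       [ 0.0196, -0.7907, -0.6119,  0.5771],
       [ 0.    ,  0.    ,  0.    ,  1.    ]])}
top {'camera_matrix': array([[496.7424,   0.    , 311.6963],
       [  0.    , 496.7424, 238.1154],
       [  0.    ,   0.    ,   1.    ]]), 'cam_to_world': array([[-0.0168, -0.9939,  0.1092,  0.4584],
       [-0.9999,  0.0164, -0.0044, -0.2546],
       [ 0.0025, -0.1093, -0.994 ,  0.8652],
       [ 0.    ,  0.    ,  0.    ,  1.    ]])}
{'camera_matrix': array([[360.7133,   0.    , 326.9251],
       [  0.    , 360.7133, 240.0751],
       [  0.    ,   0.    ,   1.    ]]), 'T_tool_cam': array([[ 1.    ,  0.    , -0.0015,  0.0008],
       [ 0.0004,  0.963 ,  0.2694, -0.0751],
       [ 0.0015, -0.2694,  0.963 , -0.166 ],
       [ 0.    ,  0.    ,  0.    ,  1.    ]])}
```

View pics/scene0.png

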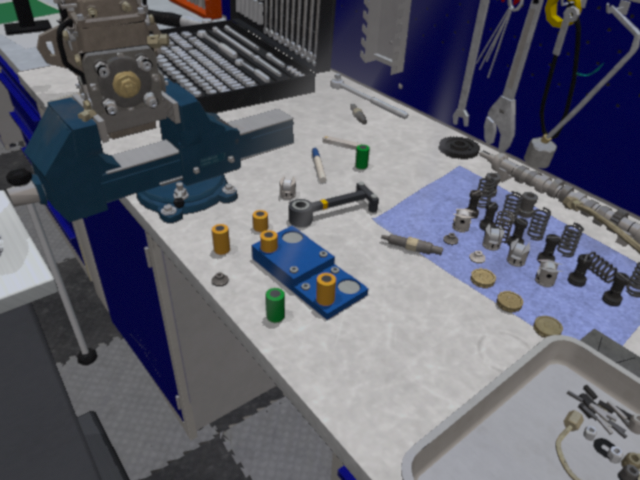

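View pics/top0.png

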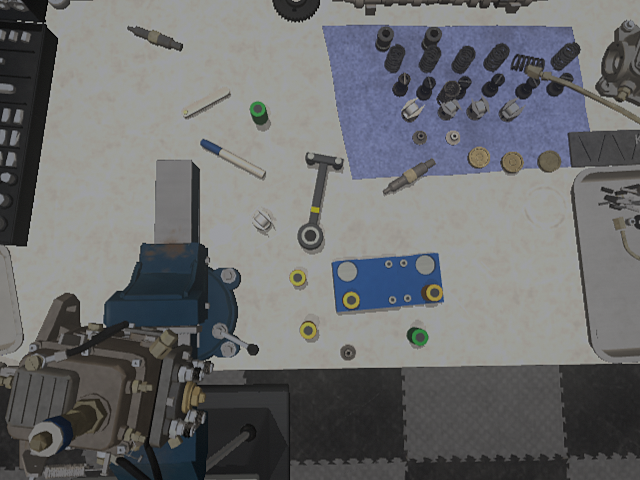

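The top view shows two brass spacers loose at (298,278) and (308,329), two green look-alikes at (259,112) and (418,337), the fixture around (387,282), and the lever from (310,235) to (323,160). I'll enlarge it to confirm which spacer is which.

Run:
```python
import cv2,numpy as np
t=cv2.imread('pics/top0.png'); s=cv2.imread('pics/scene0.png')
a=cv2.resize(t[130:360,260:460],None,fx=2.6,fy=2.6,interpolation=cv2.INTER_CUBIC)
b=cv2.resize(s[170:330,190:390],None,fx=4,fy=3.7,interpolation=cv2.INTER_CUBIC)
cv2.imwrite('pics/ct.png',a);cv2.imwrite('pics/cs.png',b[:600])
```

```text
(no output)
```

View pics/ct.png

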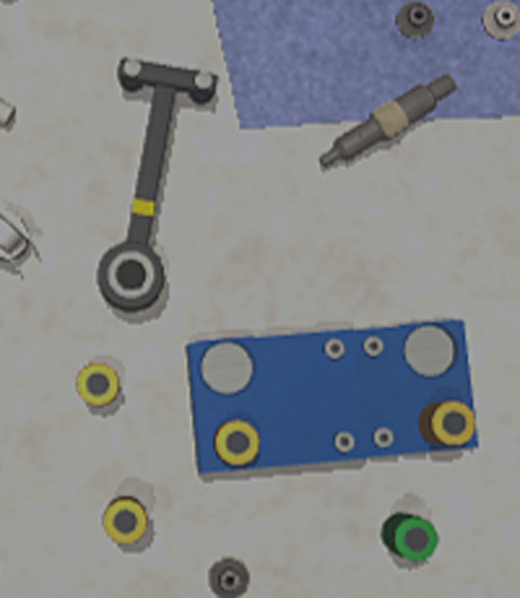

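View pics/cs.png

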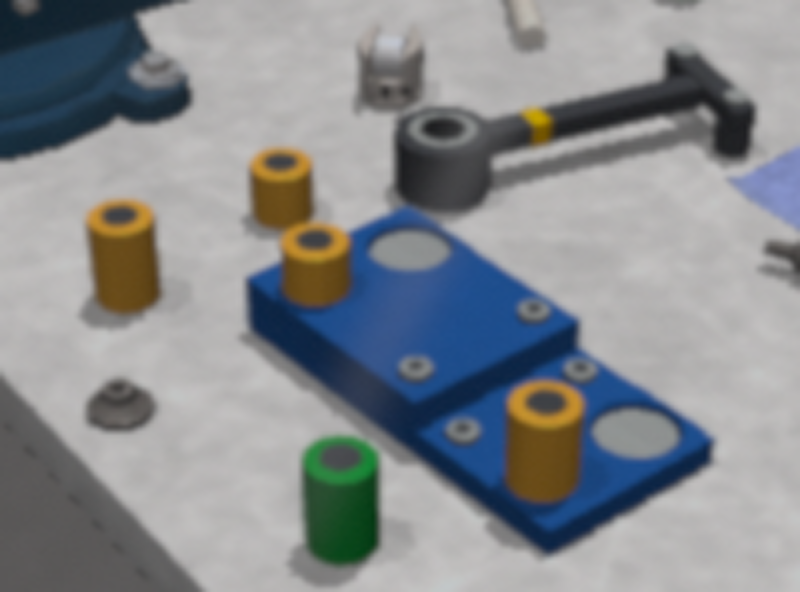

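The scene crop settles it. The loose brass piece nearer the front, at top (308,329) / scene (221,238), is the tall one. The one at top (298,278) / scene (260,220) is short. Green (418,337) and (259,112) are look-alikes to leave alone. Now I'll measure positions.

```bash
cat > h.py <<'E'
import cv2,numpy as np
from plant import *
np.set_printoptions(precision=4,suppress=True)
def proj(K,T,P):
    q=(np.asarray(P)-T[:3,3])@T[:3,:3]; q=q@K.T; return q[...,:2]/q[...,2:]
def ray(K,T,px,z):
    d=T[:3,:3]@np.linalg.inv(K)@np.array([px[0],px[1],1.0]); o=T[:3,3]
    return o+d*(z-o[2])/d[2]
def cam(n):
    c=camera_info(n); return c['camera_matrix'],c['cam_to_world']
def blobs(mask,mn=20):
    n,l,st,ce=cv2.connectedComponentsWithStats(mask.astype(np.uint8))
    return [(ce[i],st[i][4],st[i][:4]) for i in range(1,n) if st[i][4]>=mn]
E
python3 - <<'E'
from h import *
t=cv2.imread('pics/top0.png'); hsv=cv2.cvtColor(t,cv2.COLOR_BGR2HSV); K,T=cam('top')
H,S,V=[hsv[...,i].astype(int) for i in range(3)]
for p in [(308,323),(308,318),(298,272),(351,293),(434,286),(434,300),(347,272),(387,290),(316,210)]: print(p,hsv[p[1],p[0]])
y=(H>20)&(H<35)&(S>120)&(V>100)
y[:140]=0
for b in blobs(y,15): print('yel',b)
bl=(H>100)&(H<120)&(S>150); bl[:240]=0; bl[:,:325]=0;bl[:,450:]=0
cs,_=cv2.findContours(bl.astype(np.uint8),cv2.RETR_CCOMP,cv2.CHAIN_APPROX_NONE)
for c in cs:
    if cv2.contourArea(c)>100: print(cv2.contourArea(c),cv2.minAreaRect(c), cv2.fitEllipse(c))
E
```

```text
(308, 323) [ 31 145 164]
(308, 318) [ 20  16 145]
(298, 272) [ 30 137 154]
(351, 293) [ 29 147 160]
(434, 286) [ 24 154 161]
(434, 300) [ 24 139 139]
(347, 272) [ 39  13 142]
(387, 290) [108 160 123]
(316, 210) [ 29 190 158]
yel (array([314.8125, 209.3542]), np.int32(48), array([311, 207,   9,   6], dtype=int32))
yel (array([297.3443, 277.3443]), np.int32(122), array([290, 270,  16,  16], dtype=int32))
yel (array([433.9065, 292.2878]), np.int32(139), array([426, 285,  17,  16], dtype=int32))
yel (array([350.6643, 299.5214]), np.int32(140), array([343, 292,  17,  16], dtype=int32))
yel (array([307.7817, 329.7324]), np.int32(142), array([300, 322,  16,  17], dtype=int32))
3590.5 ((387.3527526855469, 281.55633544921875), (49.335567474365234, 106.64105224609375), 85.03025817871094) ((385.1221618652344, 280.7135925292969), (55.72966766357422, 111.34379577636719), 81.5681381225586)
106.5 ((433.5000305175781, 279.0), (10.606600761413574, 17.677669525146484), 45.0) ((432.6985778808594, 278.3269958496094), (10.622929573059082, 16.611827850341797), 47.25592041015625)
```

```bash
cat > fit.py <<'E'
from h import *
from scipy.optimize import least_squares
t=cv2.imread('pics/top0.png'); s=cv2.imread('pics/scene0.png')
def grey(img,box):
    hs=cv2.cvtColor(img,cv2.COLOR_BGR2HSV).astype(int); m=np.zeros(img.shape[:2],bool); x0,y0,x1,y1=box
    m[y0:y1,x0:x1]=(hs[y0:y1,x0:x1,1]<70)&(hs[y0:y1,x0:x1,2]>100); return max(blobs(m,10),key=lambda b:b[1])
def brass(img,box):
    hs=cv2.cvtColor(img,cv2.COLOR_BGR2HSV).astype(int); m=np.zeros(img.shape[:2],bool); x0,y0,x1,y1=box
    sub=hs[y0:y1,x0:x1]; m[y0:y1,x0:x1]=(sub[...,0]>10)&(sub[...,0]<40)&(sub[...,1]>110); return m
pl=grey(t,(336,260,358,284)); pr=grey(t,(415,254,437,275)); print('top pockets',pl,pr)
qs=grey(s,(282,230,304,246)); ql=grey(s,(336,279,360,297)); print('scene pockets',qs,ql)
KT=cam('top'); KS=cam('scene')
F=[(-68,-24,54),(68,-24,54),(-68,24,24.5),(68,24,9.5)]
top=[(350.66,299.5),(433.9,292.3),pl[0],pr[0]]
def fx(p,P):
    c,sn=np.cos(p[2]),np.sin(p[2]); P=np.array(P)/1000.; 
    return np.stack([p[0]+c*P[:,0]-sn*P[:,1],p[1]+sn*P[:,0]+c*P[:,1],P[:,2]],1)
def r1(p): return (proj(*KT,fx(p,F))-np.array(top)).ravel()
a=least_squares(r1,[0.37,-0.39,-1.57]); print('top',a.x,np.degrees(a.x[2]),a.fun)
sc=[qs[0],ql[0]]
def r2(p): return (proj(*KS,fx(p,F[2:]))-np.array(sc)).ravel()
b=least_squares(r2,a.x); print('scene',b.x,np.degrees(b.x[2]),b.fun)
# spacers: top-face fit
for nm,px,h in [('tall',(307.78,329.73),.045),('short',(297.34,277.34),.030)]:
    P=ray(*KT,px,h); print(nm,P, 'scene px of top centre',proj(*KS,P))
for nm,p in [('tall pocket',(68,24,9)),('short pocket',(-68,24,24)),('tr',(68,0,54)),('sr',(-68,0,54))]: print(nm,fx(a.x,[p]))
E
python3 fit.py
```

```text
top pockets (array([346.8447, 271.0421]), np.int32(309), array([338, 261,  19,  21], dtype=int32)) (array([424.5909, 264.514 ]), np.int32(286), array([416, 255,  18,  20], dtype=int32))
scene pockets (array([292.1207, 237.0057]), np.int32(174), array([283, 232,  20,  11], dtype=int32)) (array([348.487 , 286.4565]), np.int32(230), array([338, 280,  22,  14], dtype=int32))
top [ 0.4749 -0.3859 -1.5019] -86.05254323981585 [ 0.0641  0.1063  0.1665  0.0815 -0.2007 -0.1776 -0.0401 -0.0224]
scene [ 0.4765 -0.3833 -1.5008] -85.99111335491637 [ 0.0702  0.1437 -0.0653 -0.111 ]
tall [ 0.3986 -0.2493  0.045 ] scene px of top centre [220.2363 228.2467]
short [ 0.4844 -0.2331  0.03  ] scene px of top centre [260.0299 214.0045]
tall pocket [[ 0.5035 -0.4521  0.009 ]]
short pocket [[ 0.4941 -0.3164  0.024 ]]
tr [[ 0.4796 -0.4537  0.054 ]]
sr [[ 0.4702 -0.3181  0.054 ]]
```

```bash
cat >> h.py <<'E'
from scipy.spatial.transform import Rotation as Ro
def tool():
    o=observe(); T=np.eye(4); T[:3,:3]=Ro.from_euler('xyz',o['tcp_rot'],degrees=True).as_matrix(); T[:3,3]=o['position']; return T,o
def wcam(T):
    c=camera_info('wrist'); return c['camera_matrix'],T@c['T_tool_cam']
def rel(x,y,z,yaw,T=None):
    if T is None: T,_=tool()
    p=T[:3,:3].T@(np.array([x,y,z])-T[:3,3])*1000
    R=T[:3,:3].T@Ro.from_euler('xyz',[180,0,yaw],degrees=True).as_matrix()
    return p.round(1).tolist(),np.degrees(Ro.from_matrix(R).as_rotvec()).round(1).tolist()
E
python3 - <<'E'
from h import *
T,o=tool()
cv2.imwrite('pics/w0.png',snapshot('wrist')[:,:,::-1])
KS=cam('scene')
for p in [(328,72),(205,105),(243,50),(160,45)]: print(p,ray(*KS,p,0),ray(*KS,p,0.05))
KT=cam('top')
for p in [(50,30),(58,5),(22,240)]: print(p,ray(*KT,p,0.05))
for t in [(.25,.60,.40,65),(.60,.12,.41,30)]: print(rel(*t))
E
```

```text
(328, 72) [1.0487 0.2964 0.    ] [0.9641 0.1911 0.05  ]
(205, 105) [0.6532 0.2891 0.    ] [0.6029 0.1844 0.05  ]
(243, 50) [0.9446 0.5896 0.    ] [0.8691 0.4589 0.05  ]
(160, 45) [0.7533 0.7716 0.    ] [0.6943 0.6252 0.05  ]
(50, 30) [0.9173 0.1879 0.05  ]
(58, 5) [0.9629 0.1759 0.05  ]
(22, 240) [0.5528 0.2192 0.05  ]
([-0.4, 28.6, -182.3], [0.0, 0.1, 4.9])
([-330.9, 522.2, -191.6], [0.0, 0.1, 39.9])
```

View pics/w0.png

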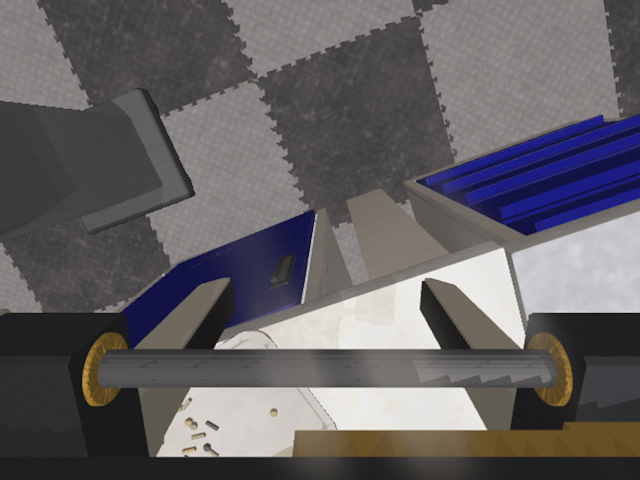

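The wrist view shows the bench's left end beneath the fingers with nothing close by. I'll go up first, then over the vice.

jog_arm:
  motion:
    - [93, [0, 0, -40], [0, 0, 0]]
    - [93, [0, 0, -80], [0, 0, 0]]
    - [93, [0, 0, -120], [0, 0, 0]]
    - [93, [0, 15, -160], [0, 0, 3]]
    - [60, [0, 30, -195], [0, 0, 5]]
    - [60, [-22, 62, -195], [0, 0, 10]]
    - [60, [-44, 95, -195], [0, 0, 15]]
    - [60, [-66, 128, -195], [0, 0, 20]]

```text
clock: 0.82
position: [0.3215, 0.5035, 0.4139]
tcp_rot: [-180.0, -0.0, 49.7]
wrist_force: [1.6, 1.5, -0.4]
width: 0.761
```

Run:
```python
from h import *
T,o=tool(); print(o['position'],o['tcp_rot'],o['joints'],o['clock'])
for t in [(.60,.12,.41,30),(.62,-.15,.41,4)]: print(rel(*t))
```

```text
[0.3215 0.5035 0.4139] [-179.9948   -0.0436   49.7269] [-62.6791  24.1985   5.3765  69.8078  -2.2054  86.047   -7.8953] 0.8167
([-112.6, 460.4, 3.7], [-0.0, -0.0, 19.7])
([-305.6, 650.2, 3.6], [-0.0, -0.0, 45.7])
```

jog_arm:
  motion:
    - [60, [-10, 40, 3], [0, 0, 3]]
    - [60, [-20, 80, 3], [0, 0, 6]]
    - [60, [-30, 120, 3], [0, 0, 9]]
    - [60, [-40, 160, 3], [0, 0, 12]]
    - [60, [-50, 200, 3], [0, 0, 15]]
    - [60, [-60, 240, 3], [0, 0, 18]]
    - [60, [-70, 280, 3], [0, 0, 21]]
    - [60, [-80, 320, 3], [0, 0, 24]]

```text
clock: 1.48
position: [0.5147, 0.2353, 0.4106]
tcp_rot: [-180.0, 0.0, 25.8]
wrist_force: [0.9, 0.9, -0.2]
width: 0.646
```

Run:
```python
from h import *
T,o=tool(); print(o['position'],o['tcp_rot'],o['joints'],o['clock'])
for t in [(.60,.12,.41,22),(.62,-.15,.40,4)]: print(rel(*t))
```

```text
[0.5147 0.2353 0.4106] [-179.9866    0.0243   25.7711] [-36.8804  21.2095  15.9715  75.7912  -5.7586  83.8054   4.4563] 1.4833
([26.7, 140.9, 0.5], [-0.0, 0.0, 3.8])
([-72.7, 392.8, 10.5], [-0.0, 0.0, 21.8])
```

jog_arm:
  motion:
    - [60, [5, 40, 0], [0, 0, 2]]
    - [60, [10, 80, 0], [0, 0, 5]]
    - [60, [12, 120, 0], [0, 0, 8]]
    - [60, [8, 160, 0], [0, 0, 11]]
    - [60, [-5, 198, 0], [0, 0, 14]]
    - [60, [-20, 235, 0], [0, 0, 17]]
    - [60, [-33, 273, 0], [0, 0, 20]]
    - [60, [-46, 312, 0], [0, 0, 22]]

```text
clock: 2.15
position: [0.6088, -0.0651, 0.4104]
tcp_rot: [-180.0, 0.0, 3.8]
wrist_force: [0.5, 0.1, -0.2]
width: 0.642
```

Run:
```python
from h import *
T,o=tool(); print(o['position'],o['tcp_rot'],o['joints'],o['clock'])
for t in [(.62,-.15,.40,4),(.5,-.25,.30,4),(.41,-.25,.2,4)]: print(rel(*t))
```

```text
[ 0.6088 -0.0651  0.4104] [-179.9704    0.0348    3.8081] [ -9.4433  27.0943  24.5519  67.8985 -10.9403  87.2404  17.0371] 2.15
([5.5, 85.5, 10.4], [-0.0, 0.0, -0.2])
([-120.8, 177.3, 110.4], [-0.0, 0.0, -0.2])
([-210.5, 171.4, 210.5], [-0.0, 0.0, -0.2])
```

jog_arm:
  motion:
    - [60, [0, 40, 5], [0, 0, 0]]
    - [60, [-5, 80, 10], [0, 0, 0]]
    - [60, [-20, 115, 25], [0, 0, 0]]
    - [60, [-45, 140, 50], [0, 0, 0]]
    - [60, [-70, 160, 75], [0, 0, 0]]
    - [60, [-95, 175, 105], [0, 0, 0]]
    - [60, [-122, 177, 137], [0, 0, 0]]
    - [60, [-150, 177, 167], [0, 0, 0]]

```text
clock: 2.82
position: [0.4698, -0.2517, 0.2424]
tcp_rot: [179.9, 0.0, 3.8]
wrist_force: [0.2, 1.0, -0.1]
width: 0.644
```

jog_arm:
  motion:
    - [60, [-28, 0, 28], [0, 0, 0]]
    - [60, [-50, 0, 45], [0, 0, 0]]
    - [60, [-50, 0, 45], [0, 0, 0]]

```text
clock: 3.07
position: [0.4138, -0.2525, 0.1953]
tcp_rot: [-179.6, 0.7, 3.6]
wrist_force: [0.3, 0.5, 0.9]
width: 0.648
```

Run:
```python
from h import *
T,o=tool(); print(o['position'],o['tcp_rot'],o['joints'],o['clock'])
im=snapshot('wrist')[:,:,::-1]; cv2.imwrite('pics/w1.png',im)
K,C=wcam(T)
for P in [(.3986,-.2493,.045),(.4844,-.2331,.03)]: print(proj(K,C,P))
```

```text
[ 0.4138 -0.2525  0.1953] [-179.6298    0.6507    3.5874] [ 11.3437  24.103   24.7037 109.9078 -12.8405  49.4436  46.2652] 3.0667
[312.3598 222.378 ]
[406.3339 207.7083]
```

View pics/w1.png

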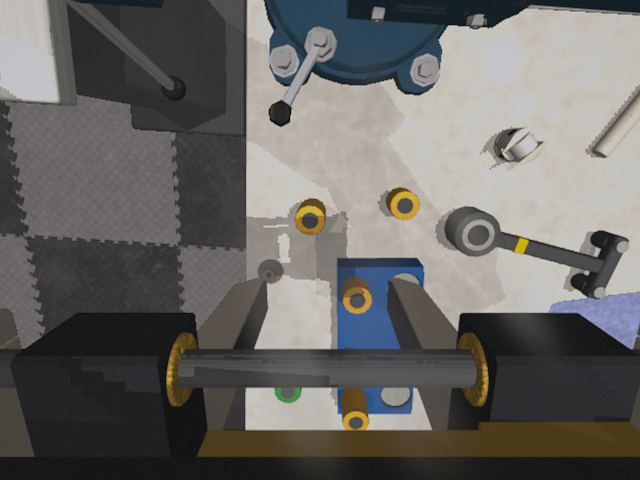

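The wrist view shows the tall spacer's top at (311,218), the short's at (404,205), and the lever's hub at (476,235) with its band at (521,245). The arm was still settling, so I'll re-measure.

```bash
cat > wm.py <<'E'
from h import *
import sys
def brass_tops(im,S=120):
    hs=cv2.cvtColor(im,cv2.COLOR_BGR2HSV).astype(int)
    return hs
def look(name):
    T,o=tool(); im=snapshot('wrist')[:,:,::-1].copy(); cv2.imwrite(f'pics/{name}.png',im); return T,o,im
def bore(im,c,r=22):
    # dark bore centroid near pixel c
    x,y=map(int,c); sub=cv2.cvtColor(im,cv2.COLOR_BGR2GRAY)[y-r:y+r,x-r:x+r].astype(int)
    hs=cv2.cvtColor(im,cv2.COLOR_BGR2HSV).astype(int)[y-r:y+r,x-r:x+r]
    m=(hs[...,1]<70)&(hs[...,2]<110)
    bs=[b for b in blobs(m,15)]
    b=min(bs,key=lambda b:np.hypot(*(b[0]-r))); return b[0]+[x-r,y-r],b[1]
E
python3 - <<'E'
from wm import *
T,o,im=look('w2'); print(o['position'],o['tcp_rot'],o['clock']); K,C=wcam(T)
for P in [(.3986,-.2493,.045),(.4844,-.2331,.03)]:
    q=proj(K,C,P); print(q,bore(im,q), ray(K,C,bore(im,q)[0],P[2]))
E
```

```text
[ 0.4182 -0.2532  0.1973] [-179.8121    0.2923    3.7033] 3.1167
[306.5923 220.2381] (array([303.7903, 218.0376]), np.int32(186)) [ 0.396  -0.2474  0.045 ]
[400.1495 205.7435] (array([398.436 , 203.4709]), np.int32(172)) [ 0.4826 -0.2311  0.03  ]
```

Run:
```python
from h import *
print(rel(.397,-.2485,.10,4),rel(.397,-.2485,.0155,4))
```

```text
([-23.8, -6.8, 98.7], [-0.0, 0.0, -0.2]) ([-23.8, -6.7, 183.2], [-0.0, 0.0, -0.2])
```

jog_arm:
  motion:
    - [55, [-20, -5, 40], [0, 0, 0]]
    - [55, [-22, -5, 80], [0, 0, 0]]
    - [55, [-22, -5, 120], [0, 0, 0]]
    - [55, [-22, -5, 120], [0, 0, 0]]
    - [55, [-22, -5, 120], [0, 0, 0]]

```text
clock: 3.58
position: [0.4005, -0.2501, 0.0783]
tcp_rot: [-179.9, 0.1, 4.0]
wrist_force: [-0.9, 0.9, 1.1]
width: 0.589
```

Run:
```python
from wm import *
T,o,im=look('w3'); print(o['position'],o['tcp_rot'],o['clock'],o['width']); K,C=wcam(T)
for P in [(.397,-.2485,.045)]:
    q=proj(K,C,P); print(q,bore(im,q), ray(K,C,bore(im,q)[0],P[2]))
print(rel(.397,-.2485,.0155,4))
```

```text
[ 0.4005 -0.2501  0.0783] [-179.9236    0.1007    3.9709] 3.5833 0.589060851302307
[321.4538 269.2804] (array([319.9509, 267.2879]), np.int32(448)) [ 0.396  -0.2473  0.045 ]
([-4.6, -3.1, 64.6], [0.1, -0.1, -0.0])
```

View pics/w3.png

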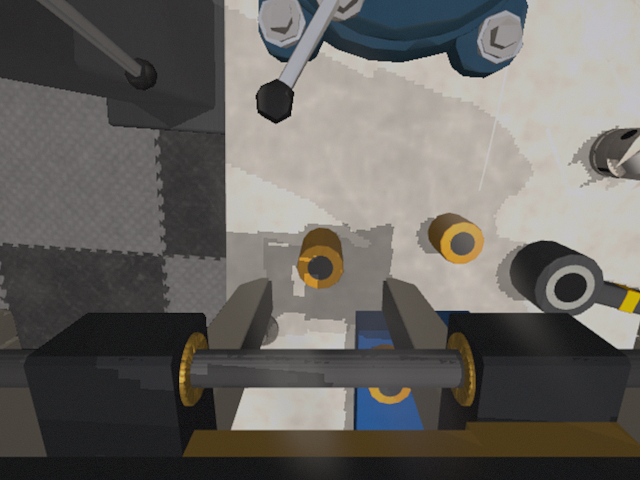

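The spacer's bore is at (320,267), about 4 mm towards tool -x from the finger centre at ~328. I'll descend and grip.

jog_arm:
  motion:
    - [55, [-4, -3, 15], [0, 0, 0]]
    - [55, [-4, -3, 35], [0, 0, 0]]
    - [55, [-4, -3, 55], [0, 0, 0]]
    - [55, [-4, -3, 64], [0, 0, 0]]
    - [55, [-4, -3, 64], [0, 0, 0]]
    - [20, [-4, -3, 64], [0, 0, 0]]
    - [20, [-4, -3, 64], [0, 0, 0]]
    - [20, [-4, -3, 64], [0, 0, 0]]
  force: 20

```text
clock: 4.3
position: [0.3964, -0.2482, 0.0163]
tcp_rot: [179.9, -0.1, 3.9]
wrist_force: [-0.4, 0.2, -0.3]
width: 0.42
```

jog_arm:
  motion:
    - [20, [0, 0, 0], [0, 0, 0]]
    - [20, [0, 0, 0], [0, 0, 0]]
    - [20, [0, 0, 0], [0, 0, 0]]

```text
clock: 4.55
position: [0.3959, -0.2479, 0.0156]
tcp_rot: [180.0, -0.1, 3.9]
wrist_force: [-0.5, 0.2, 5.8]
width: 0.298
```

Width 0.298 (27.7 mm) means it's gripped. Lifting, and turning toward the tall pocket.

jog_arm:
  motion:
    - [20, [0, 0, -15], [0, 0, 0]]
    - [20, [0, 0, -40], [0, 0, 0]]
    - [20, [0, 0, -70], [0, 0, 0]]
    - [20, [5, 10, -100], [0, 0, 6]]
    - [20, [10, 30, -115], [0, 0, 13]]
    - [20, [17, 60, -120], [0, 0, 20]]
    - [20, [24, 90, -120], [0, 0, 27]]
    - [20, [31, 120, -120], [0, 0, 34]]

```text
clock: 5.22
position: [0.4349, -0.3658, 0.1355]
tcp_rot: [-180.0, -0.0, -30.4]
wrist_force: [-0.4, 0.1, -1.3]
width: 0.3
```

Run:
```python
from h import *
T,o=tool(); print(o['position'],o['tcp_rot'],o['joints'],o['clock'],o['width'],o['wrist_force'])
print(rel(.455,-.452,.125,-86))
```

```text
[ 0.4349 -0.3658  0.1355] [-179.9655   -0.033   -30.3768] [ 17.9547  36.6926  32.1277 101.8502 -25.0815  48.6977  31.4643] 5.2167 0.300148283459419 [-0.3616  0.1061 -1.2511]
([60.9, 64.2, 10.5], [-0.0, -0.0, 55.6])
```

jog_arm:
  motion:
    - [20, [10, 10, 2], [0, 0, 7]]
    - [20, [20, 20, 4], [0, 0, 14]]
    - [20, [30, 31, 6], [0, 0, 21]]
    - [20, [40, 42, 8], [0, 0, 28]]
    - [20, [48, 51, 10], [0, 0, 35]]
    - [20, [55, 58, 10], [0, 0, 42]]
    - [20, [61, 64, 10], [0, 0, 49]]
    - [20, [61, 64, 10], [0, 0, 55.5]]

```text
clock: 5.88
position: [0.4546, -0.4524, 0.1241]
tcp_rot: [179.9, -0.0, -86.0]
wrist_force: [0.1, 0.2, -1.6]
width: 0.297
```

jog_arm:
  motion:
    - [20, [0, 0, 0], [0, 0, 0]]
    - [20, [0, 0, 0], [0, 0, 0]]
    - [20, [0, 0, 0], [0, 0, 0]]

```text
clock: 6.13
position: [0.455, -0.4504, 0.1244]
tcp_rot: [180.0, 0.1, -85.4]
wrist_force: [0.4, -0.1, -1.7]
width: 0.296
```

Run:
```python
from wm import *
T,o,im=look('w4'); print(o['position'],o['tcp_rot'],o['clock'],o['width']); K,C=wcam(T)
for P in [(.5035,-.4521,.009),(.4941,-.3164,.024)]: print(proj(K,C,P))
print(proj(K,C,T[:3,3]+[0,0,.03]),o['joints'])
```

```text
[ 0.455  -0.4504  0.1244] [179.9704   0.0753 -85.4401] 6.1333 0.29636217456065034
[334.9765 174.6391]
[149.0957 174.7274]
[328.5319 324.5102] [ 18.1857  47.1803  45.9125  90.3387 -37.8863  59.1258 -10.3819]
```

View pics/w4.png

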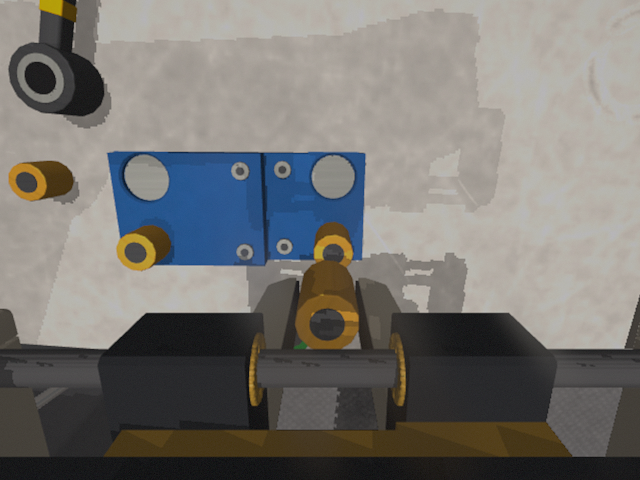

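The pockets are at (333,177) and (146,178), and the held spacer's bore is at (327,323), right at the tool centre. Fitting the fixture from this view.

```bash
cat > fitw.py <<'E'
from wm import *
from scipy.optimize import least_squares
F0=np.array([.4755,-.385,np.radians(-86.0)])
def fx(p,P):
    c,sn=np.cos(p[2]),np.sin(p[2]); P=np.atleast_2d(np.array(P))/1000.
    return np.stack([p[0]+c*P[:,0]-sn*P[:,1],p[1]+sn*P[:,0]+c*P[:,1],P[:,2]],1)
def pocket(im,c,r=30):
    x,y=map(int,c); hs=cv2.cvtColor(im,cv2.COLOR_BGR2HSV).astype(int)
    y0=max(y-r,0); x0=max(x-r,0)
    sub=hs[y0:y+r,x0:x+r]; bs=blobs((sub[...,1]<60)&(sub[...,2]>90),100)
    b=min(bs,key=lambda b:np.hypot(b[0][0]-(x-x0),b[0][1]-(y-y0))); return b[0]+[x0,y0],b[1],b[2]
def fitw(im,K,C,pts):
    # pts: list (fixture pt, pixel)
    P=[p for p,_ in pts]; Q=np.array([q for _,q in pts])
    return least_squares(lambda p:(proj(K,C,fx(p,P))-Q).ravel(),F0)
E
python3 - <<'E'
from fitw import *
im=cv2.imread('pics/w4.png'); T,o=tool(); K,C=wcam(T)
a=pocket(im,(333,177)); b=pocket(im,(146,178)); c=bore(im,(333,251),16); d=bore(im,(136,253),16); e=bore(im,(327,323),18)
print(a,b,c,d,e)
r=fitw(im,K,C,[((68,24,9),a[0]),((-68,24,24),b[0]),((68,-24,54),c[0]),((-68,-24,54),d[0])])
print(r.x,np.degrees(r.x[2]),r.fun)
tp=fx(r.x,(68,24,9))[0]; print('tall pocket',tp,'short',fx(r.x,(-68,24,24)), 'ray',ray(K,C,a[0],.009))
# held spacer centre in world (top at TCP+0.0295)
print('held',ray(K,C,e[0],T[2,3]+.0295),T[:3,3])
E
```

```text
(array([332.7194, 176.3496]), np.int32(1479), array([ 9,  8, 43, 44], dtype=int32)) (array([146.39 , 177.179]), np.int32(1587), array([ 8,  7, 45, 46], dtype=int32)) (array([333.0629, 252.6853]), np.int32(286)) (array([135.0031, 252.2185]), np.int32(325)) (array([326.7069, 324.0745]), np.int32(846))
[ 0.4734 -0.3843 -1.4964] -85.73467481300634 [-0.32   -0.3723  0.5132  0.0427 -0.278   0.274   0.0803 -0.0477]
tall pocket [ 0.5024 -0.4504  0.009 ] short [[ 0.4923 -0.3147  0.024 ]] ray [ 0.5022 -0.4506  0.009 ]
held [ 0.4549 -0.4497  0.1542] [ 0.4551 -0.4505  0.1247]
```

Run:
```python
from h import *
print(rel(.5027,-.4515,.08,-86),rel(.5027,-.4515,.032,-86))
```

```text
([4.8, -47.4, 44.7], [0.0, 0.1, 0.5]) ([4.9, -47.4, 92.7], [0.0, 0.1, 0.5])
```

jog_arm:
  motion:
    - [20, [2, -25, 10], [0, 0, 0]]
    - [20, [5, -47.5, 30], [0, 0, 0.5]]
    - [20, [5, -47.5, 55], [0, 0, 0.5]]
    - [20, [5, -47.5, 75], [0, 0, 0.5]]
    - [20, [5, -47.5, 85], [0, 0, 0.5]]
    - [20, [5, -47.5, 92], [0, 0, 0.5]]
    - [20, [5, -47.5, 92], [0, 0, 0.5]]
    - [20, [5, -47.5, 92], [0, 0, 0.5]]

```text
clock: 6.85
position: [0.5028, -0.4532, 0.0338]
tcp_rot: [-180.0, -0.1, -86.1]
wrist_force: [-0.1, 0.7, -0.7]
width: 0.298
```

Run:
```python
from fitw import *
T,o,im=look('w5'); print(o['position'],o['tcp_rot'],o['clock'],o['width'],o['wrist_force']); print(rel(.5027,-.4515,.0246,-86))
```

```text
[ 0.5028 -0.4532  0.0338] [-179.967    -0.0667  -86.1074] 6.85 0.29803721019742396 [-0.0565  0.7026 -0.6657]
([-2.1, 0.2, 9.8], [-0.1, -0.1, -0.1])
```

View pics/w5.png

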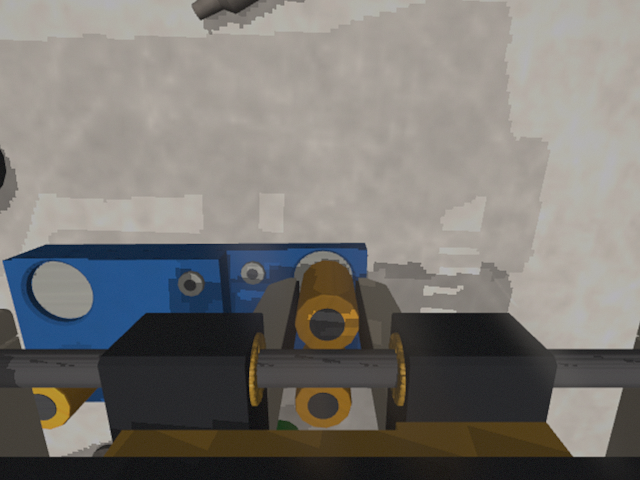

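The spacer is poised over the pocket, whose far rim shows at columns 295 to 352. It sits ~1.7 mm too far toward tool +x, so I'll correct and lower.

jog_arm:
  motion:
    - [20, [-2, 0, 0], [0, 0, 0]]
    - [20, [-2, 0, 3], [0, 0, 0]]
    - [20, [-2, 0, 6], [0, 0, 0]]
    - [20, [-2, 0, 8], [0, 0, 0]]
    - [20, [-2, 0, 9.5], [0, 0, 0]]
    - [20, [-2, 0, 9.5], [0, 0, 0]]

```text
clock: 7.4
position: [0.5029, -0.4504, 0.0248]
tcp_rot: [-180.0, 0.0, -86.1]
wrist_force: [-0.7, 2.4, 4.8]
width: 0.298
```

Run:
```python
from fitw import *
T,o,im=look('w6'); print(o['position'],o['tcp_rot'],o['clock'],o['width'],o['wrist_force']); print(rel(.5027,-.4515,.0246,-86))
```

```text
[ 0.5029 -0.4504  0.0248] [-179.9559    0.0385  -86.0784] 7.4 0.29784387971112297 [-0.7345  2.4392  4.8197]
([1.1, 0.2, 0.1], [-0.0, 0.0, -0.1])
```

View pics/w6.png

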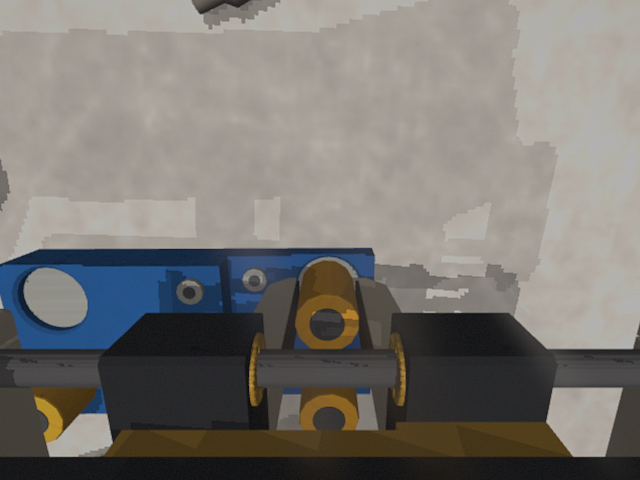

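It reached the floor height (0.0248 − 0.0156 = 9.2 mm) with ~5 N of push, so it's seated. Releasing and rising.

jog_arm:
  motion:
    - [50, [0, 0, 0], [0, 0, 0]]
    - [50, [0, 0, 0], [0, 0, 0]]
    - [50, [0, 0, 0], [0, 0, 0]]
    - [50, [0, 0, -10], [0, 0, 0]]
    - [50, [0, 0, -40], [0, 0, 0]]
    - [50, [0, 0, -80], [0, 0, 0]]
    - [50, [0, 15, -110], [0, 0, 0]]
    - [50, [0, 50, -120], [0, 0, 0]]

```text
clock: 8.12
position: [0.459, -0.4553, 0.1486]
tcp_rot: [-179.5, -0.5, -85.6]
wrist_force: [-0.2, -1.3, -0.1]
width: 0.542
```

Run:
```python
from fitw import *
T,o,im=look('w7'); print(o['position'],o['tcp_rot'],o['clock'],o['width'],o['wrist_force'],o['joints']); print(rel(.4834,-.232,.15,4))
```

```text
[ 0.459  -0.4553  0.1486] [-179.5149   -0.4879  -85.5809] 8.1167 0.5422405086680062 [-0.2314 -1.2969 -0.1312] [ 17.893   45.9034  46.9761  88.6329 -37.0143  61.1785 -11.4168]
([-223.6, -52.0, -1.9], [0.4, -0.3, -90.5])
```

View pics/w7.png

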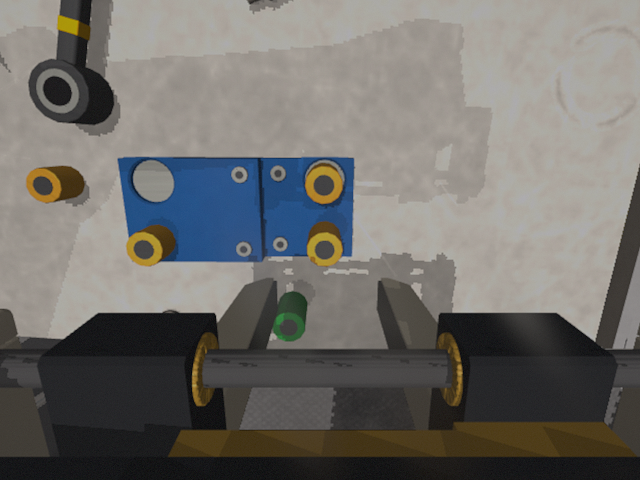

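The tall spacer stands upright at (324,185) beside its match at (324,250). Next I'll measure the short spacer and the lever.

Run:
```python
from fitw import *
im=cv2.imread('pics/w7.png'); t=cv2.imread('pics/top0.png'); KT=cam('top')
# lever from top: band, hub bore
for nm,box in [('hub',(296,220,326,252)),('bar',(300,148,348,172)),('arm',(308,170,330,215))]:
    x0,y0,x1,y1=box; hs=cv2.cvtColor(t,cv2.COLOR_BGR2HSV).astype(int)[y0:y1,x0:x1]; m=hs[...,2]<75
    b=max(blobs(m,10),key=lambda b:b[1]); ys,xs=np.nonzero(m)
    (cx,cy),wh,an=cv2.minAreaRect(np.stack([xs,ys],1).astype(np.float32)); print(nm,b[0]+[x0,y0],b[1],(cx+x0,cy+y0),wh,an)
band=ray(*KT,(314.8,209.35),.030); print('band',band)
print('hub top',ray(*KT,(310.5,235),.034),'bar',ray(*KT,(324,159.5),.03))
```

```text
hub [310.3834 235.9407] 253 (309.5850524902344, 235.12113285064697) (27.928569793701172, 24.697757720947266) 68.96248626708984
bar [324.0975 162.361 ] 277 (323.4324321746826, 163.40540599822998) (37.154170989990234, 16.439899444580078) 9.462322235107422
arm [319.4037 187.0642] 218 (318.2493371963501, 191.95358276367188) (7.757003307342529, 45.99574661254883) 10.491477012634277
band [ 0.5994 -0.2644  0.03  ]
hub top [ 0.5551 -0.2563  0.034 ] bar [ 0.686  -0.2817  0.03  ]
```

jog_arm:
  motion:
    - [46, [-40, -8, 0], [0, 0, -7]]
    - [46, [-80, -18, 0], [0, 0, -14]]
    - [46, [-120, -28, 0], [0, 0, -21]]
    - [46, [-155, -38, 0], [0, 0, -28]]
    - [46, [-185, -45, 0], [0, 0, -35]]
    - [46, [-210, -50, 0], [0, 0, -42]]
    - [46, [-222, -52, 0], [0, 0, -49]]
    - [46, [-222, -52, 0], [0, 0, -56]]

```text
clock: 8.83
position: [0.4904, -0.2242, 0.1433]
tcp_rot: [-179.9, 0.1, -29.4]
wrist_force: [-0.5, 0.4, 0.1]
width: 0.495
```

jog_arm:
  motion:
    - [46, [0, 0, 0], [0, 0, -7]]
    - [46, [0, 0, 0], [0, 0, -14]]
    - [46, [0, 0, 0], [0, 0, -21]]
    - [46, [0, 0, 0], [0, 0, -28]]
    - [46, [0, 0, 0], [0, 0, -35]]
    - [46, [0, 0, 0], [0, 0, -42]]
    - [46, [0, 0, 0], [0, 0, -42]]
    - [46, [0, 0, 0], [0, 0, -42]]

```text
clock: 9.5
position: [0.4893, -0.2294, 0.1437]
tcp_rot: [180.0, -0.0, 11.7]
wrist_force: [-0.5, 0.1, -0.3]
width: 0.495
```

Run:
```python
from fitw import *
T,o,im=look('w8'); print(o['position'],o['tcp_rot'],o['clock'],o['width'],o['joints']); K,C=wcam(T)
q=proj(K,C,(.4834,-.232,.03)); b=bore(im,q); print(q,b,ray(K,C,b[0],.03))
print(rel(.4834,-.232,.0105,12))
```

```text
[ 0.4893 -0.2294  0.1437] [179.9898  -0.0125  11.6564] 9.5 0.49495907168886394 [  8.2342  32.1063  22.2646 105.6181 -16.4237  45.4162  50.7038]
[319.1896 238.0765] (array([318.4449, 236.7797]), np.int32(236)) [ 0.4826 -0.2311  0.03  ]
([-6.4, 1.4, 133.1], [0.0, -0.0, -0.3])
```

View pics/w8.png

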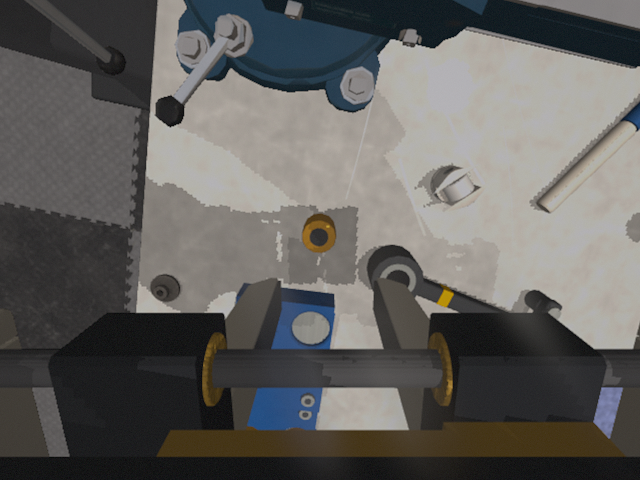

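The short spacer's bore is at (318,237), with the lever hub at (398,275) outside the +x finger's path. Descending.

jog_arm:
  motion:
    - [46, [-6.5, 1.5, 40], [0, 0, 0]]
    - [46, [-6.5, 1.5, 80], [0, 0, 0]]
    - [46, [-6.5, 1.5, 110], [0, 0, 0]]
    - [46, [-6.5, 1.5, 128], [0, 0, 0]]
    - [46, [-6.5, 1.5, 135], [0, 0, 0]]
    - [46, [-6.5, 1.5, 135], [0, 0, 0]]
    - [46, [-6.5, 1.5, 135], [0, 0, 0]]

```text
clock: 10.13
position: [0.484, -0.2322, 0.0089]
tcp_rot: [179.9, -0.0, 11.8]
wrist_force: [0.5, 0.3, 0.2]
width: 0.495
```

Run:
```python
from fitw import *
T,o,im=look('w9'); print(o['position'],o['tcp_rot'],o['clock'],o['width'],o['wrist_force']); print(rel(.483,-.2315,.0085,12))
```

```text
[ 0.484  -0.2322  0.0089] [179.9423  -0.0194  11.8446] 10.1333 0.4952026039805456 [0.4905 0.3344 0.1974]
([-1.2, -1.1, 1.0], [0.1, -0.1, -0.1])
```

View pics/w9.png

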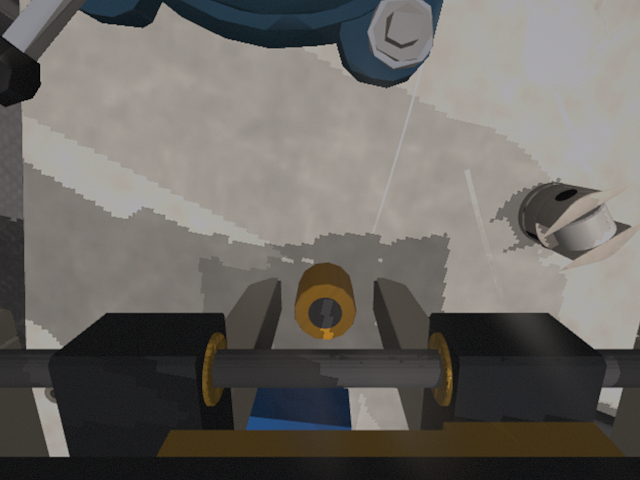

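The spacer sits centred between the fingers at (325,314). Gripping.

jog_arm:
  motion:
    - [20, [-1, -0.5, 0.5], [0, 0, 0]]
    - [20, [-1, -0.5, 0.5], [0, 0, 0]]
    - [20, [-1, -0.5, 0.5], [0, 0, 0]]
    - [20, [-1, -0.5, 0.5], [0, 0, 0]]
    - [20, [-1, -0.5, 0.5], [0, 0, 0]]
    - [20, [-1, -0.5, 0.5], [0, 0, 0]]
  force: 20

```text
clock: 10.68
position: [0.4829, -0.2316, 0.0088]
tcp_rot: [180.0, -0.1, 11.9]
wrist_force: [-0.8, 0.2, 5.9]
width: 0.296
```

Run:
```python
from fitw import *
T,o=tool(); print(o['position'],o['tcp_rot'],o['clock'],o['width'],o['wrist_force']); print(rel(.444,-.316,.13,-86))
```

```text
[ 0.4829 -0.2316  0.0088] [179.9655  -0.0693  11.8976] 10.6833 0.29565148865883 [-0.759   0.2415  5.9332]
([-55.3, 74.6, -121.3], [-0.0, -0.1, 97.9])
```

jog_arm:
  motion:
    - [20, [0, 0, -15], [0, 0, 0]]
    - [20, [0, 0, -40], [0, 0, 0]]
    - [20, [0, 0, -75], [0, 0, 7]]
    - [20, [-5, 10, -100], [0, 0, 14]]
    - [20, [-15, 22, -115], [0, 0, 21]]
    - [20, [-25, 35, -121], [0, 0, 28]]
    - [20, [-36, 50, -121], [0, 0, 35]]
    - [20, [-46, 62, -121], [0, 0, 42]]

```text
clock: 11.35
position: [0.45, -0.3026, 0.1296]
tcp_rot: [180.0, -0.1, -30.4]
wrist_force: [-0.8, -1.1, 0.1]
width: 0.296
```

Run:
```python
from fitw import *
T,o=tool(); print(o['position'],o['tcp_rot'],o['clock'],o['width'],o['wrist_force']); print(rel(.444,-.316,.13,-86))
```

```text
[ 0.45   -0.3026  0.1296] [179.9842  -0.087  -30.4409] 11.35 0.29585575091177685 [-0.7804 -1.1173  0.1343]
([1.7, 14.6, -0.4], [-0.0, -0.1, 55.6])
```

jog_arm:
  motion:
    - [20, [0, 5, 0], [0, 0, 7]]
    - [20, [1, 10, 0], [0, 0, 14]]
    - [20, [2, 15, 0], [0, 0, 21]]
    - [20, [2, 15, 0], [0, 0, 28]]
    - [20, [2, 15, 0], [0, 0, 35]]
    - [20, [2, 15, 0], [0, 0, 42]]
    - [20, [2, 15, 0], [0, 0, 49]]
    - [20, [2, 15, 0], [0, 0, 55.5]]

```text
clock: 12.02
position: [0.4442, -0.3151, 0.1285]
tcp_rot: [180.0, 0.0, -85.9]
wrist_force: [0.6, 1.0, -1.1]
width: 0.294
```

jog_arm:
  motion:
    - [20, [0, 0, 0], [0, 0, 0]]
    - [20, [0, 0, 0], [0, 0, 0]]
    - [20, [0, 0, 0], [0, 0, 0]]

```text
clock: 12.27
position: [0.4443, -0.3153, 0.1287]
tcp_rot: [180.0, 0.0, -85.4]
wrist_force: [-0.6, -0.7, -0.6]
width: 0.297
```

Run:
```python
from fitw import *
T,o,im=look('w10'); print(o['position'],o['tcp_rot'],o['clock'],o['width'],o['wrist_force'],o['joints']); K,C=wcam(T)
p=[proj(K,C,fx(F0,P))[0] for P in [(-68,24,24),(-68,-24,54),(68,-24,54)]]
e=proj(K,C,T[:3,3]+[0,0,.0212]); print(p,e)
a=pocket(im,p[0]); c=bore(im,p[1],16); e=bore(im,e,18); print(a,c,e)
print('pocket',ray(K,C,a[0],.024),'held',ray(K,C,e[0],T[2,3]+.0212))
```

```text
[ 0.4443 -0.3153  0.1287] [179.9802   0.0238 -85.4463] 12.2667 0.2969184567742949 [-0.6063 -0.6907 -0.5627] [  3.1347  40.7377  49.6175 106.2034 -39.1778  51.8976 -13.9011]
[array([333.3469, 173.3938]), array([333.1508, 247.1379]), array([527.9304, 248.8182])] [328.4913 314.6351]
(array([332.0923, 176.7571]), np.int32(1593), array([ 7, 11, 45, 46], dtype=int32)) (array([332.0935, 250.7226]), np.int32(310)) (array([326.7923, 314.6413]), np.int32(775))
pocket [ 0.4922 -0.3148  0.024 ] held [ 0.4443 -0.3145  0.1499]
```

View pics/w10.png

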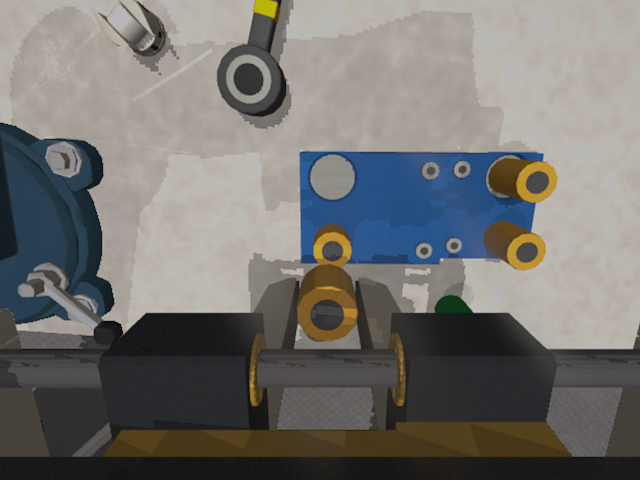

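The short pocket is at (332,177) and the held spacer's bore at (327,315), centred. The tall one is visible seated at (537,181). Moving over the pocket and lowering.

Run:
```python
from h import *
print(rel(.4925,-.3157,.042,-86))
```

```text
([4.1, -48.0, 86.8], [-0.0, 0.0, 0.5])
```

jog_arm:
  motion:
    - [20, [2, -25, 5], [0, 0, 0]]
    - [20, [4, -48, 15], [0, 0, 0.5]]
    - [20, [4, -48, 40], [0, 0, 0.5]]
    - [20, [4, -48, 65], [0, 0, 0.5]]
    - [20, [4, -48, 80], [0, 0, 0.5]]
    - [20, [4, -48, 86], [0, 0, 0.5]]
    - [20, [4, -48, 86], [0, 0, 0.5]]
    - [20, [4, -48, 86], [0, 0, 0.5]]

```text
clock: 12.98
position: [0.4927, -0.3165, 0.0435]
tcp_rot: [-180.0, -0.0, -86.1]
wrist_force: [-0.1, 1.0, -1.6]
width: 0.296
```

Run:
```python
from fitw import *
T,o,im=look('w11'); print(o['position'],o['tcp_rot'],o['clock'],o['width'],o['wrist_force']); print(rel(.4925,-.3157,.0328,-86))
```

```text
[ 0.4927 -0.3165  0.0435] [-179.9649   -0.0432  -86.0875] 12.9833 0.29636350868672895 [-0.126   1.0107 -1.6392]
([-1.1, 0.5, 11.3], [-0.1, -0.1, -0.1])
```

View pics/w11.png

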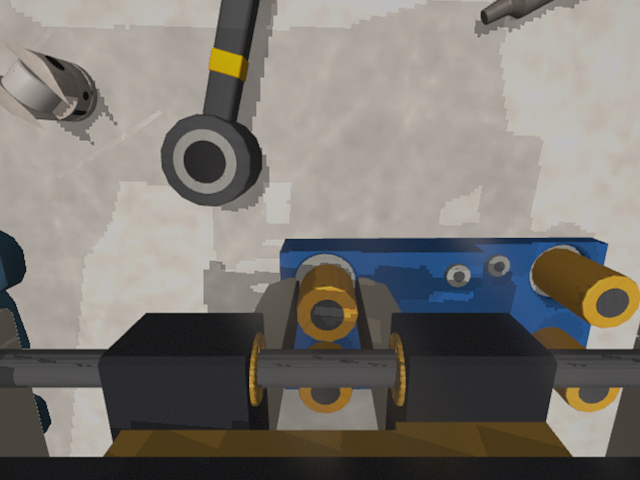

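The spacer is centred in front of the pocket's far rim, columns 299 to 355. Lowering in.

jog_arm:
  motion:
    - [20, [-1, 0.5, 2], [0, 0, 0]]
    - [20, [-1, 0.5, 5], [0, 0, 0]]
    - [20, [-1, 0.5, 8], [0, 0, 0]]
    - [20, [-1, 0.5, 10], [0, 0, 0]]
    - [20, [-1, 0.5, 11], [0, 0, 0]]
    - [20, [-1, 0.5, 11], [0, 0, 0]]

```text
clock: 13.53
position: [0.4921, -0.3147, 0.0328]
tcp_rot: [-180.0, 0.0, -86.1]
wrist_force: [-0.3, 1.1, 5.0]
width: 0.3
```

Run:
```python
from fitw import *
T,o=tool(); print(o['position'],o['tcp_rot'],o['clock'],o['width'],o['wrist_force'])
```

```text
[ 0.4921 -0.3147  0.0328] [-179.9523    0.047   -86.0895] 13.5333 0.3001012238106574 [-0.3172  1.0636  5.0427]
```

It's on the pocket floor (z 0.0328 as predicted, 5 N). Releasing and rising.

jog_arm:
  motion:
    - [48, [0, 0, 0], [0, 0, 0]]
    - [48, [0, 0, 0], [0, 0, 0]]
    - [48, [0, 0, 0], [0, 0, 0]]
    - [48, [0, 0, -10], [0, 0, 0]]
    - [48, [0, 0, -40], [0, 0, 0]]
    - [48, [0, 0, -80], [0, 0, 0]]
    - [48, [0, 20, -115], [0, 0, 0]]
    - [48, [0, 40, -120], [0, 0, 0]]

```text
clock: 14.2
position: [0.4545, -0.3211, 0.1581]
tcp_rot: [-179.5, -0.5, -86.0]
wrist_force: [-0.7, -0.9, 0.1]
width: 0.513
```

Run:
```python
from fitw import *
T,o,im=look('w12'); print(o['position'],o['tcp_rot'],o['clock'],o['width'],o['wrist_force'],o['joints'])
```

```text
[ 0.4545 -0.3211  0.1581] [-179.5415   -0.5149  -85.9946] 14.2 0.5131429854971786 [-0.6599 -0.915   0.1384] [  2.0039  39.4227  51.7106 103.2711 -37.3506  55.2981 -16.523 ]
```

View pics/w12.png

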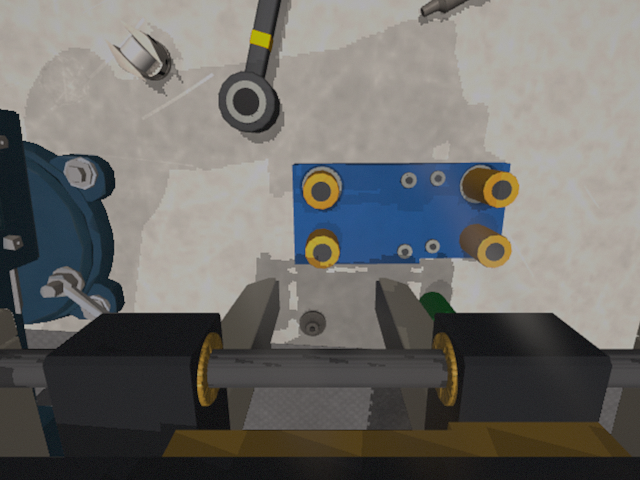

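Both spacers stand seated: short at (321,190), tall at (500,189), each beside its match. Now to the lever, with its band at (260,39) in this view.

Run:
```python
from fitw import *
im=cv2.imread('pics/w12.png'); T,o=tool(); K,C=wcam(T)
print(rel(.590,-.2635,.15,-101),rel(.598,-.2635,.12,-101))
```

```text
([-48.8, -145.2, 7.3], [-0.2, -0.3, 14.6]) ([-48.5, -153.1, 37.3], [-0.2, -0.3, 14.6])
```

jog_arm:
  motion:
    - [48, [-10, -35, 0], [0, 0, 4]]
    - [48, [-22, -72, 0], [0, 0, 9]]
    - [48, [-36, -110, 2], [0, 0, 14]]
    - [48, [-48, -140, 5], [0, 0, 14.5]]
    - [48, [-48, -148, 7], [0, 0, 14.5]]
    - [48, [-48, -148, 7], [0, 0, 14.5]]
    - [48, [-48, -148, 7], [0, 0, 14.5]]
    - [48, [-48, -148, 7], [0, 0, 14.5]]

```text
clock: 14.92
position: [0.5944, -0.2614, 0.1454]
tcp_rot: [179.9, -0.1, -100.8]
wrist_force: [-0.1, -0.2, 0.9]
width: 0.519
```

```bash
cat > lev.py <<'E'
from fitw import *
def levmeas(im,K,C,z=.030,hubz=.034,g=None):
    hs=cv2.cvtColor(im,cv2.COLOR_BGR2HSV).astype(int)
    y=(hs[...,0]>22)&(hs[...,0]<35)&(hs[...,1]>150)&(hs[...,2]>110)
    return blobs(y,40)
E
python3 - <<'E'
from lev import *
T,o,im=look('w13'); print(o['position'],o['tcp_rot'],o['clock'],o['width'],o['joints']); K,C=wcam(T)
print(levmeas(im,K,C)); print(proj(K,C,(.5994,-.2644,.03)),proj(K,C,(.5551,-.2563,.034)))
E
```

```text
[ 0.5944 -0.2614  0.1454] [ 179.9413   -0.0724 -100.8133] 14.9167 0.5192379897106217 [ -5.7952  49.4488  54.2989  87.6771 -42.6457  65.3622 -43.4509]
[(array([327.9947, 230.9365]), np.int32(189), array([320, 225,  17,  12], dtype=int32))]
[329.7883 228.3152] [330.1725 282.4411]
```

View pics/w13.png

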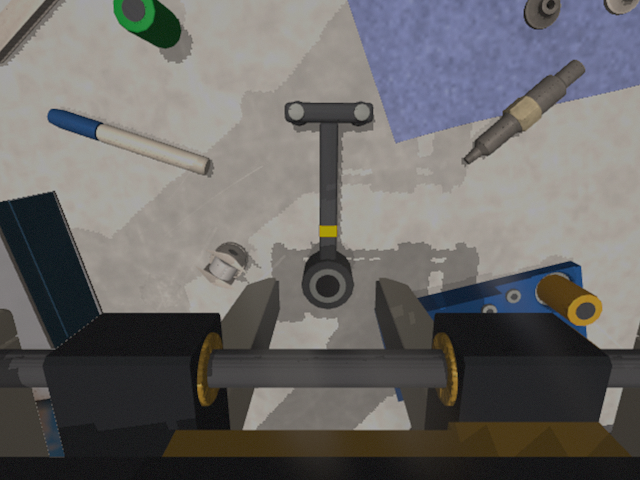

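The lever lies straight along the image: band (328,231), hub (327,286), yoke caps (295,112) and (363,112). The jaw axis is therefore already square to the arm.

Run:
```python
from lev import *
im=cv2.imread('pics/w13.png'); T,o=tool(); print(o['position'],o['tcp_rot']); K,C=wcam(T)
b=ray(K,C,(328,230.9),.03); h=ray(K,C,(327,286),.034); y=ray(K,C,(329,112),.03); print(b,h,y)
d=y-h; print(np.degrees(np.arctan2(d[1],d[0])), np.hypot(*(b-h)[:2]))
print(rel(b[0]+.0004,b[1]-.0005,.06,-101),rel(b[0]+.0004,b[1]-.0005,.006,-101))
```

```text
[ 0.5945 -0.2615  0.1456] [ 179.9738   -0.0524 -100.8366]
[ 0.5976 -0.2626  0.03  ] [ 0.5525 -0.2532  0.034 ] [ 0.6863 -0.2803  0.03  ]
-11.47944045420446 0.04609276271576067
([0.8, -3.9, 85.6], [0.0, -0.1, 0.2]) ([0.8, -3.9, 139.6], [0.0, -0.1, 0.2])
```

jog_arm:
  motion:
    - [48, [1, -4, 30], [0, 0, 0.5]]
    - [48, [1, -4, 65], [0, 0, 0.5]]
    - [48, [1, -4, 95], [0, 0, 0.5]]
    - [48, [1, -4, 115], [0, 0, 0.5]]
    - [48, [1, -4, 130], [0, 0, 0.5]]
    - [48, [1, -4, 138], [0, 0, 0.5]]
    - [48, [1, -4, 138], [0, 0, 0.5]]
    - [48, [1, -4, 138], [0, 0, 0.5]]

```text
clock: 15.63
position: [0.6004, -0.2624, 0.008]
tcp_rot: [-179.9, -0.1, -101.1]
wrist_force: [0.5, -0.0, 0.2]
width: 0.517
```

Run:
```python
from lev import *
T,o,im=look('w14'); print(o['position'],o['tcp_rot'],o['clock'],o['width'],o['wrist_force']); K,C=wcam(T)
bb=levmeas(im,K,C); print(bb, [ray(K,C,b[0],.03) for b in bb])
```

```text
[ 0.6004 -0.2624  0.008 ] [-179.9234   -0.0585 -101.1484] 15.6333 0.5174020606570198 [ 0.5405 -0.0484  0.2106]
[] []
```

View pics/w14.png

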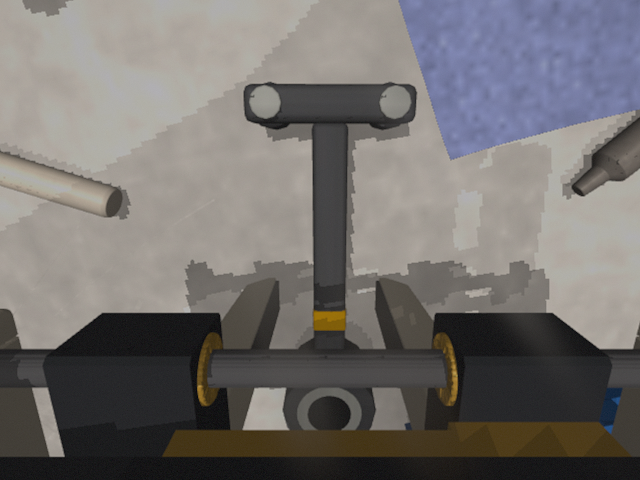

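Run:
```python
from lev import *
T,o=tool(); K,C=wcam(T); print(o['position'])
b=ray(K,C,(329.5,320.5),.03); print(b, T[:3,:3].T@(b-T[:3,3])*1000)
```

```text
[ 0.6008 -0.2625  0.0085]
[ 0.5978 -0.2624  0.03  ] [  0.4678   2.9119 -21.4588]
```

jog_arm:
  motion:
    - [48, [0, 2.3, 2], [0, 0, 0]]
    - [48, [0, 2.3, 2], [0, 0, 0]]
    - [10, [0, 2.3, 2], [0, 0, 0]]
    - [10, [0, 2.3, 2], [0, 0, 0]]
    - [5, [0, 2.3, 2], [0, 0, 0]]
    - [5, [0, 2.3, 2], [0, 0, 0]]
    - [5, [0, 2.3, 2], [0, 0, 0]]
    - [5, [0, 2.3, 2], [0, 0, 0]]
  force: 50

```text
clock: 16.35
position: [0.5978, -0.2619, 0.0049]
tcp_rot: [-180.0, -0.1, -101.1]
wrist_force: [-0.6, -0.9, -1.7]
width: 0.149
```

jog_arm:
  motion:
    - [5, [0, 0, 0], [0, 0, 0]]
    - [5, [0, 0, 0], [0, 0, 0]]
    - [5, [0, 0, -5], [0, 0, 0]]
    - [5, [0, 0, -10], [0, 0, 0]]
    - [5, [0, 0, -18], [0, 0, 0]]
    - [5, [0, 0, -26], [0, 0, 0]]
    - [5, [0, 0, -30], [0, 0, 0]]
    - [5, [0, 0, -30], [0, 0, 0]]

```text
clock: 17.02
position: [0.5988, -0.2615, 0.0366]
tcp_rot: [-179.9, -0.1, -101.1]
wrist_force: [0.1, 0.2, -5.0]
width: 0.144
```

Run:
```python
from lev import *
T,o,im=look('w15'); print(o['position'],o['tcp_rot'],o['clock'],o['width'],o['wrist_force'],o['ft_torque'])
cv2.imwrite('pics/s15.png',cv2.resize(snapshot('scene')[130:330,170:430,::-1],None,fx=3,fy=3,interpolation=cv2.INTER_CUBIC))
```

```text
[ 0.5988 -0.2615  0.0366] [-179.8555   -0.0511 -101.0831] 17.0167 0.14367975898856514 [ 0.0937  0.1588 -5.0447] [-0.0255  0.1477 -0.05  ]
```

View pics/w15.png

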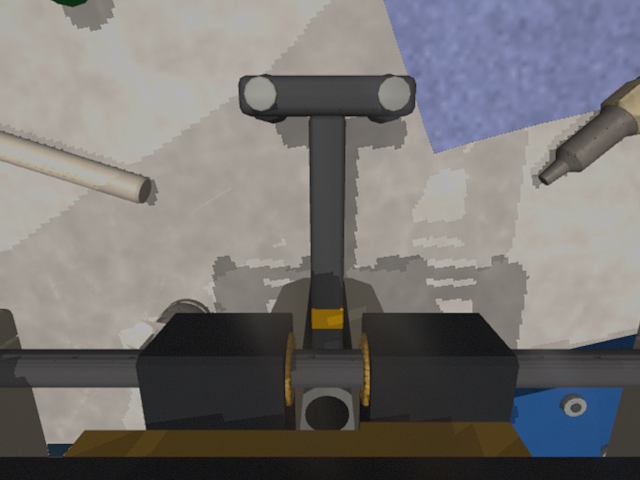

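View pics/s15.png

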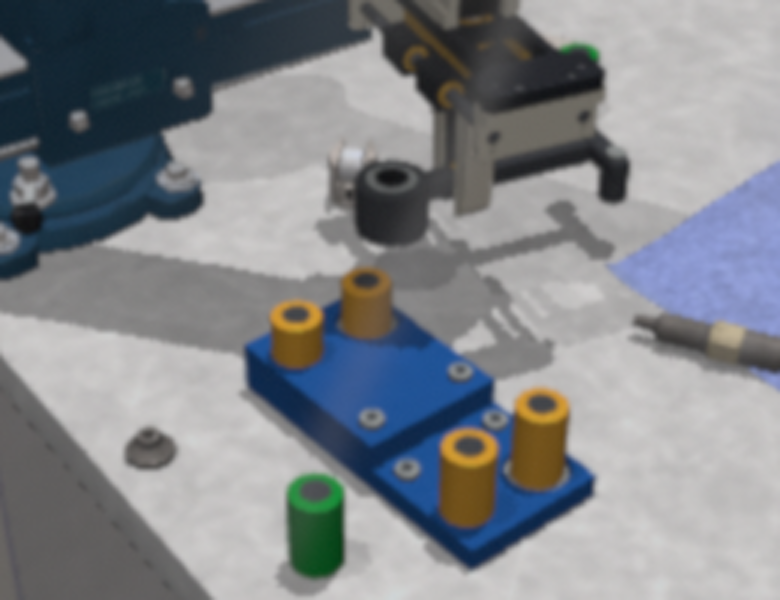

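Lifted level at about 5 N (~0.5 kg), with all four spacers seated. Raising, then carrying it over the fixture while turning.

Run:
```python
from lev import *
T,o=tool(); K,C=wcam(T)
print(T[:3,:3].T@(ray(K,C,(327,318),T[2,3]+.025)-T[:3,3])*1000, o['joints'])
print(rel(.4724,-.362,.14,-176))
```

```text
[ -0.6471  -0.1896 -24.9998] [ -3.6368  56.5285  48.7534  91.8181 -49.6251  55.4478 -38.8644]
([123.5, 103.8, -104.9], [-0.0, 0.0, 74.9])
```

jog_arm:
  motion:
    - [5, [0, 0, -15], [0, 0, 0]]
    - [5, [0, 0, -35], [0, 0, 0]]
    - [5, [0, 0, -60], [0, 0, 0]]
    - [5, [0, 0, -85], [0, 0, 0]]
    - [5, [3, 5, -103], [0, 0, 2]]
    - [5, [12, 15, -110], [0, 0, 6]]
    - [5, [24, 28, -110], [0, 0, 11]]
    - [5, [38, 42, -110], [0, 0, 16]]

```text
clock: 17.78
position: [0.5497, -0.2898, 0.1465]
tcp_rot: [-179.9, 0.1, -117.2]
wrist_force: [-0.4, 0.0, -6.2]
width: 0.145
```

Run:
```python
from lev import *
T,o=tool(); print(o['position'],o['tcp_rot'],o['joints'],o['width'],o['wrist_force'])
print(rel(.4724,-.362,.14,-176))
```

```text
[ 0.5497 -0.2898  0.1465] [-179.8976    0.0569 -117.2221] [ -4.6787  48.8216  58.3234  92.7573 -45.2047  64.7116 -51.835 ] 0.1454951445648185 [-0.4451  0.0379 -6.2305]
([99.6, 35.8, 6.3], [-0.1, 0.1, 58.8])
```

jog_arm:
  motion:
    - [5, [14, 5, 0], [0, 0, 5]]
    - [5, [28, 10, 0], [0, 0, 11]]
    - [5, [42, 15, 0], [0, 0, 17]]
    - [5, [56, 20, 0], [0, 0, 23]]
    - [5, [68, 24, 0], [0, 0, 29]]
    - [5, [78, 28, 0], [0, 0, 35]]
    - [5, [88, 32, 0], [0, 0, 41]]
    - [5, [94, 34, 0], [0, 0, 46]]

```text
clock: 18.45
position: [0.4749, -0.3592, 0.1459]
tcp_rot: [-180.0, -0.0, -163.5]
wrist_force: [0.7, -0.1, -4.5]
width: 0.146
```

Run:
```python
from lev import *
T,o=tool(); print(o['position'],o['tcp_rot'],o['joints'],o['width'],o['wrist_force'])
print(rel(.4724,-.362,.14,-176))
```

```text
[ 0.4749 -0.3592  0.1459] [-179.988    -0.0154 -163.5018] [ -0.0525  52.2182  68.6187  97.2263 -52.1526  68.7064 -81.0929] 0.1462397012981953 [ 0.7039 -0.1247 -4.509 ]
([3.2, -2.0, 5.9], [-0.0, -0.0, 12.5])
```

Joint 3 is at 68.6° (limit 75.6°), and lowering tends to reduce it. I'll lower a bit first and watch.

jog_arm:
  motion:
    - [5, [0, 0, 7], [0, 0, 0]]
    - [5, [1, 0, 15], [0, 0, 0]]
    - [5, [2, -1, 23], [0, 0, 1]]
    - [5, [3, -2, 28], [0, 0, 2]]

```text
clock: 18.78
position: [0.4746, -0.3595, 0.1152]
tcp_rot: [179.8, 0.0, -165.0]
wrist_force: [-0.4, 1.1, -5.2]
width: 0.146
```

Run:
```python
from lev import *
T,o=tool(); print(o['position'],o['tcp_rot'],o['joints'],o['width'],o['wrist_force'])
print(rel(.4724,-.362,.104,-176))
```

```text
[ 0.4746 -0.3595  0.1152] [ 179.8285    0.0041 -165.0187] [  0.7103  54.3079  67.0068  98.7692 -54.7309  66.4362 -80.6797] 0.14639474641939842 [-0.4073  1.0577 -5.1771]
([2.7, -1.9, 11.2], [0.2, -0.0, 11.0])
```

jog_arm:
  motion:
    - [5, [1, -1, 4], [0, 0, 3]]
    - [5, [2, -2, 8], [0, 0, 6]]
    - [5, [2.5, -2, 11], [0, 0, 9]]
    - [5, [2.5, -2, 11], [0, 0, 11]]
    - [5, [2.5, -2, 11], [0, 0, 11]]
    - [5, [2.5, -2, 11], [0, 0, 11]]
    - [5, [2.5, -2, 11], [0, 0, 11]]

```text
clock: 19.37
position: [0.4724, -0.3635, 0.1057]
tcp_rot: [180.0, 0.0, -176.0]
wrist_force: [1.1, 0.2, -5.3]
width: 0.146
```

Run:
```python
from lev import *
T,o,im=look('w16'); print(o['position'],o['tcp_rot'],o['clock'],o['joints'],o['width'],o['wrist_force'],o['ft_torque'])
print(rel(.4724,-.362,.099,-176)); K,C=wcam(T)
t=snapshot('top')[:,:,::-1]; s=snapshot('scene')[:,:,::-1]
cv2.imwrite('pics/t16.png',cv2.resize(t[200:360,280:480],None,fx=3.7,fy=3.7,interpolation=cv2.INTER_CUBIC))
cv2.imwrite('pics/s16.png',cv2.resize(s[130:330,170:430],None,fx=3,fy=3,interpolation=cv2.INTER_CUBIC))
```

```text
[ 0.4724 -0.3635  0.1057] [ 179.9883    0.0001 -176.0139] 19.3667 [  0.7012  56.2016  68.6169  99.2418 -57.1105  67.1573 -89.4651] 0.14606283726298722 [ 1.1005  0.2094 -5.3246] [ 0.07    0.0361 -0.0301]
([-0.1, 1.6, 6.8], [0.0, 0.0, -0.0])
```

View pics/w16.png

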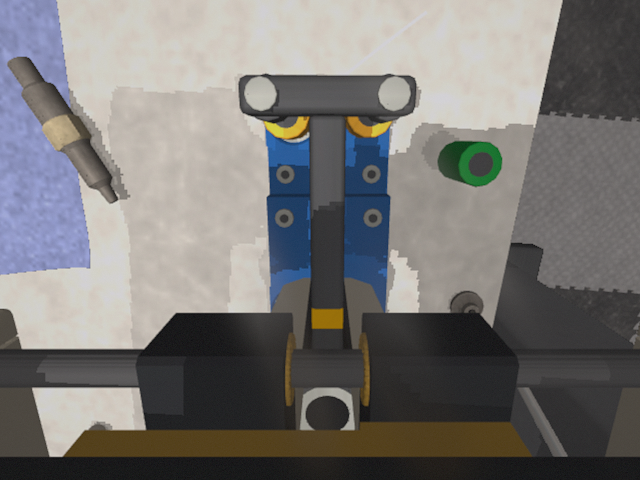

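View pics/s16.png

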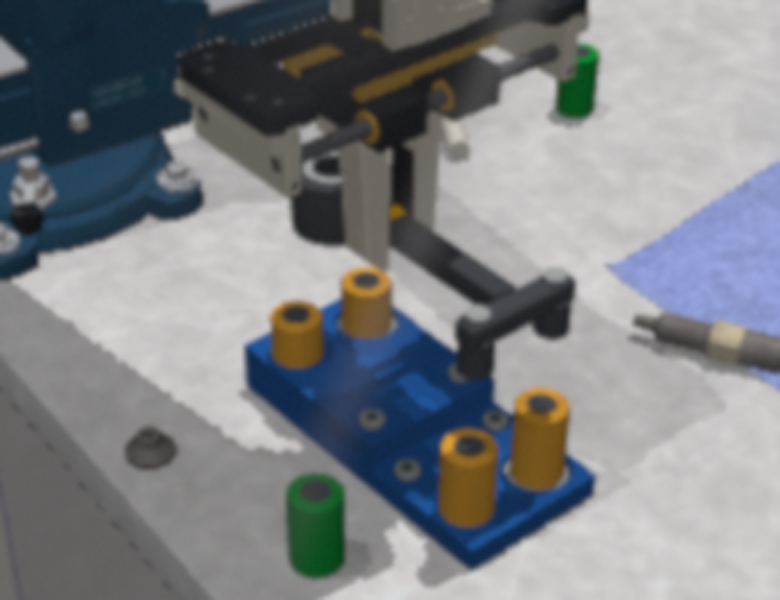

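View pics/t16.png

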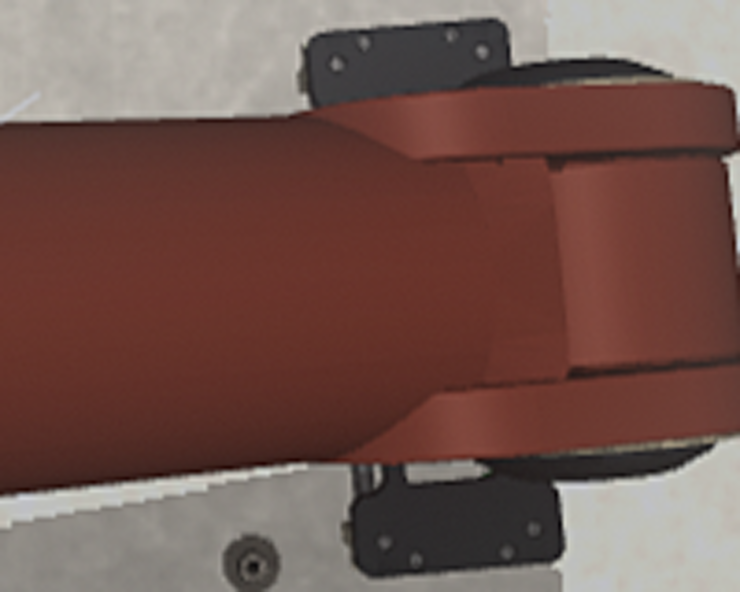

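The hub is over the short row and the yoke over the tall row: the yoke caps at (261,95) and (397,95) sit symmetrically over the two tall spacers. I'll check level by comparing with the view where the lever lay flat on the bench.

Run:
```python
from lev import *
from scipy.optimize import least_squares
def caps(f):
    im=cv2.imread(f'pics/{f}.png'); hs=cv2.cvtColor(im,cv2.COLOR_BGR2HSV).astype(int); out=[]
    for x0,x1 in [(240,285),(370,420)]:
        m=np.zeros(im.shape[:2],bool); m[70:125,x0:x1]=((hs[...,1]<60)&(hs[...,2]>100))[70:125,x0:x1]
        bs=[b for b in blobs(m,150) if b[1]<1500]; bs=[b for b in bs if 15<b[2][2]<40]; out.append(max(bs,key=lambda b:b[1])[0])
    return np.array(out)
c=camera_info('wrist'); K=c['camera_matrix'];M=c['T_tool_cam']
for f in ['w14','w15','w16']:
    q=caps(f)
    # caps at tool (+-24 + a, y, z): solve a, y, z
    r=least_squares(lambda p:(proj(K,M,[(p[0]-.024,p[1],p[2]),(p[0]+.024,p[1]+p[3],p[2])])-q).ravel(),[0,-.09,-.03,0])
    print(f,q.round(1).tolist(),r.x*1000)
T,o=tool(); print(o['position'],o['joints'][2],o['qvel'].round(2)); print(rel(.4724,-.362,.099,-176))
```

```text
w14 [[264.5, 101.4], [394.8, 101.6]] [  1.0381 -87.5212 -24.3223   0.0722]Traceback (most recent call last):
  File "<stdin>", line 11, in <module>
  File "<stdin>", line 7, in caps
ValueError: max() iterable argument is empty
```

Run:
```python
from lev import *
from scipy.optimize import least_squares
c=camera_info('wrist'); K=c['camera_matrix'];M=c['T_tool_cam']
for f in ['w14','w15','w16']:
    g=cv2.cvtColor(cv2.imread(f'pics/{f}.png'),cv2.COLOR_BGR2GRAY); out=[]
    for x0,x1 in [(235,290),(365,425)]:
        s=cv2.GaussianBlur(cv2.resize(g[65:130,x0:x1],None,fx=4,fy=4,interpolation=cv2.INTER_CUBIC),(5,5),1)
        h=cv2.HoughCircles(s,cv2.HOUGH_GRADIENT_ALT,1,40,param1=150,param2=.6,minRadius=45,maxRadius=85)
        out.append(None if h is None else h[0][0][:2]/4+[x0,65] if 1 else 0)
        print(f,None if h is None else (h[0]/4).round(1).tolist())
    if any(o is None for o in out): continue
    q=np.array(out)
    r=least_squares(lambda p:(proj(K,M,[(p[0]-.024,p[1],p[2]),(p[0]+.024,p[1]+p[3],p[2])])-q).ravel(),[0,-.09,-.03,0])
    print(f,q.round(1).tolist(),r.x*1000)
T,o=tool(); print(o['position'],o['joints'][2],o['qvel'].round(2)); print(rel(.4724,-.362,.099,-176))
```

```text
w14 [[28.200000762939453, 35.79999923706055, 15.199999809265137]]
w14 [[31.200000762939453, 36.5, 16.100000381469727]]
w14 [[263.2, 100.8], [396.2, 101.5]] [  1.0481 -87.4768 -27.1205   0.2691]
w15 [[25.0, 30.200000762939453, 15.600000381469727]]
w15 [[31.799999237060547, 26.5, 19.399999618530273], [31.0, 31.0, 18.399999618530273]]
w15 [[260.0, 95.2], [396.8, 91.5]] [  0.4984 -88.9898 -30.1941  -1.2128]
w16 [[22.200000762939453, 30.0, 19.299999237060547]]
w16 [[31.799999237060547, 28.799999237060547, 18.899999618530273]]
w16 [[257.2, 95.0], [396.8, 93.8]] [  0.0336 -88.7641 -32.965   -0.3867]
[ 0.4723 -0.3637  0.106 ] 68.64145343794486 [ 0.13 -0.09  0.06 -0.02  0.15  0.08 -0.14]
([-0.2, 1.7, 7.0], [-0.0, 0.0, -0.1])
```

Run:
```python
from lev import *
c=camera_info('wrist'); K=c['camera_matrix'];M=c['T_tool_cam']
w14=cv2.imread('pics/w14.png'); w16=cv2.imread('pics/w16.png')
# lever pts in tool frame: x across, y=-leverx+oy, z=-(h-dz); dz: TCP height above underside
def pts(ox,oy,dz): return [(ox+s*.024,-.0905+oy,-(.0326-dz)) for s in(-1,1)]+[(ox+s*.007,-a+oy,-(.030-dz)) for a in (.02,.075) for s in(-1,1)]+[(ox,oy,-(.030-dz))]
def draw(im,P,box,f):
    for a in proj(K,M,P):
        pass
    x0,y0,x1,y1=box; o=cv2.resize(im[y0:y1,x0:x1],None,fx=4,fy=4,interpolation=cv2.INTER_CUBIC)
    for a in proj(K,M,P): 
        p=tuple(((a-[x0,y0]+.5)*4).astype(int)); cv2.drawMarker(o,p,(0,0,255),cv2.MARKER_CROSS,14,1)
    return o
a=draw(w14,pts(.001,.003,.0084),(230,70,430,140),'')
b=draw(w16,pts(0,.0,.005),(230,70,430,140),'')
cv2.imwrite('pics/cmp.png',np.vstack([a,b]))
```

```text
(no output)
```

View pics/cmp.png

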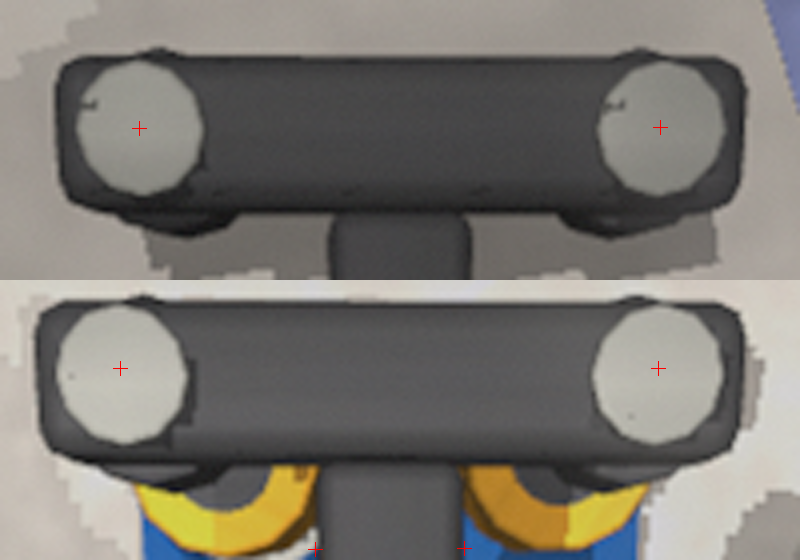

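Predicted cap positions for a level lever fall on the real caps within ~1 px, so it's held level. One last trim: 7 mm down and 1.7 mm along the fixture.

jog_arm:
  motion:
    - [5, [0, 0.5, 2], [0, 0, 0]]
    - [5, [0, 1, 4], [0, 0, 0]]
    - [5, [0, 1.7, 6], [0, 0, 0]]
    - [5, [0, 1.7, 7], [0, 0, 0]]
    - [5, [0, 1.7, 7], [0, 0, 0]]
    - [5, [0, 1.7, 7], [0, 0, 0]]
    - [5, [0, 1.7, 7], [0, 0, 0]]
    - [5, [0, 1.7, 7], [0, 0, 0]]

```text
clock: 20.18
position: [0.4721, -0.3621, 0.099]
tcp_rot: [-180.0, 0.0, -176.1]
wrist_force: [-0.6, -0.9, -5.1]
width: 0.145
```

jog_arm:
  motion:
    - [5, [0, 0, 0], [0, 0, 0]]
    - [5, [0, 0, 0], [0, 0, 0]]
    - [5, [0, 0, 0], [0, 0, 0]]
    - [5, [0, 0, 0], [0, 0, 0]]
    - [5, [0, 0, 0], [0, 0, 0]]
    - [5, [0, 0, 0], [0, 0, 0]]

```text
clock: 20.68
position: [0.4721, -0.362, 0.0989]
tcp_rot: [-180.0, -0.0, -176.1]
wrist_force: [-0.4, -0.2, -4.6]
width: 0.147
```

Run:
```python
from lev import *
T,o,im=look('w17'); print(o['position'],o['tcp_rot'],o['clock'],o['joints'],o['width'],o['wrist_force'],o['qvel'])
print(rel(.4724,-.362,.099,-176)); K,C=wcam(T)
P=[fx([.474,-.3845,np.radians(-86)],p)[0] for p in [(68,24,94+32.6),(68,-24,94+32.6),(-22.5,0,124),(-68,0,94+34)]]
s=snapshot('scene')[:,:,::-1]; KS=cam('scene'); x0,y0=170,130
b=cv2.resize(s[130:330,170:430],None,fx=3,fy=3,interpolation=cv2.INTER_CUBIC)
for a in proj(*KS,P): cv2.drawMarker(b,tuple(((a-[x0,y0]+.5)*3).astype(int)),(0,0,255),cv2.MARKER_CROSS,12,1)
cv2.imwrite('pics/s17.png',b)
print(proj(K,C,P))
```

```text
[ 0.4721 -0.362   0.0989] [-179.9977   -0.0026 -176.0958] 20.6833 [  0.6721  56.5989  68.2557  99.7667 -57.7055  66.5332 -89.1354] 0.14705083836442237 [-0.3861 -0.2135 -4.5873] [ 0.0402 -0.1068 -0.0187 -0.0246  0.0169 -0.0092 -0.0299]
([-0.3, -0.0, -0.1], [-0.0, -0.0, -0.1])
[[258.2126  91.4137]
 [392.6788  91.1296]
 [326.1332 317.4419]
 [326.3888 412.3144]]
```

View pics/s17.png

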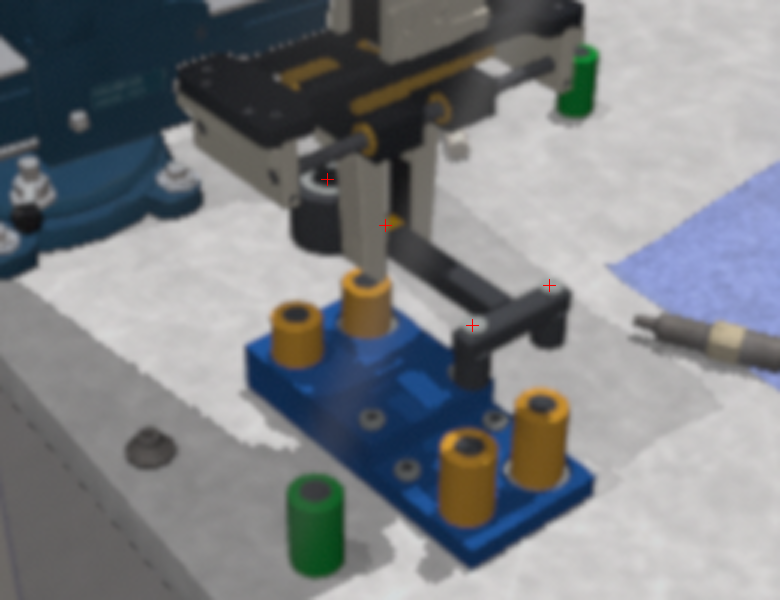

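View pics/w17.png

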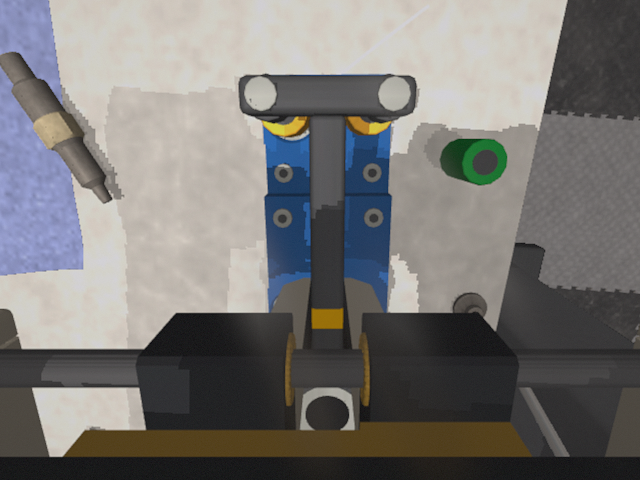

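The scene view agrees with the predicted level pose (red crosses) to about 2 px at the caps and 1 px at the hub, which is within calibration error. The wrist view shows the caps at (260,93) and (397,93), symmetric over the tall row. Everything is still, so I'm handing in.

```bash
python3 -c "
from plant import *
print(sign_off())"
```

```text
the job is handed in; nothing more can be done
None
```

I sorted both spacers into their pockets. I handed the job in at about 20.8 s of the 72 s, with the lever held still over the fixture. No verdict was reported.

- **Spacers:** The tall one is in the low step and the short one in the high step. Both reached the pocket floor height with about 5 N of push. The last pictures show them upright beside their matches.
- **Lever:** It is gripped at the yellow band with 50 N and held with the hub over the short row and the yoke over the tall row. The underside is about 94 mm above the bench, so about 4 cm above the spacer tops. The last reading was within 0.5 mm and 0.1° of the target pose, with joint speeds near zero.
- **Where the checks disagreed:**
  - The wrist view puts the lever level to well under 1°, but the scene view shows the yoke end up to 2 px high. That could be calibration error or about 1° of tilt.
  - The three cameras also differed by 2–3 mm on the fixture's position. I used the wrist value, which matched where the spacers seated.
- **Other points:** The top camera could not check the final pose because the arm blocks it. I did not touch either green look-alike or any of the other parts. Joint 3 came as close as about 7° to its limit but stayed in range.

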